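Scoop variator rollers into a brushed-out wash pot and pump the rinse

ROBOT

A 6-joint arm with a two-finger parallel gripper is mounted at the origin on the work surface. World frame = base frame: x ahead of the robot, y to its left, z up, the work surface at z = 0. Lengths are in m, angles in rad, forces in N, time in s.
With the tool pointing down it reaches from about 0.3 to 0.775 m from the base axis. Payload 14.6 kg.
Tool frame: the origin (TCP) lies on the centre line of the jaws, within the pads' length; the fingertips stand 25 mm ahead of it and the grasp point (between the pads) lies 6 mm ahead of it; z points along the fingers, y is the line along which they close (so a half turn about z gives the same grasp; the last joint's range is limited). The gripper opens to 94 mm and grips with 3 to 60 N. Pads are 16 mm wide; open, the fingers measure 119 mm over their backs; the gripper's body (75 mm by 177 mm) begins 78 mm behind the grasp point.
Start: joints at [-1.346, 0.3, 1.521, -0, 1.321, -0.067], TCP at [0.158, -0.527, 0.21] pointing down, gripper open.
Joint ranges: [-3.03, 3.03], [-0.79, 2.21], [0.23, 2.52], [-1.04, 4.18], [0, 3.07], [-2.55, 2.55]. Speed limits (rad/s): [2.22, 2.22, 2.57, 3.14, 3.14, 3.14].

INTERFACE

Orientations are given as a 3x3 rotation matrix whose columns are the frame's x, y, z axes.
In Python, from plant import telemetry, camera, workorder, boxes_of gives the robot as it stands.
- The arm moves only by the tool jog_arm, never from a script. Its argument "motion" is a list of rows, each an object with "offset": the shift along the tool's x, y, z scaled (see below), a list of three; "yaw": the turn about the tool's z scaled (see below). In form: [{"offset": [tx, ty, tz], "yaw": yaw}, ...]. A call has 1 to 10 rows; each row shifts and turns the commanded pose from where the row before left it, along the tool's axes as they then stand; what a row does not reach is not made up. The controller multiplies each number of a shift by 0.1 m and each number of a turn by pi/4 rad. A row lasts 1/10 s, in which the tool goes at most 50 mm and 8.59 degrees, less where a joint would pass 70% of its speed; a pose out of reach is approached as far as the arm can. A call with a number of a shift or a turn outside -1 to 1 is refused whole. A call with a gripper value outside its range is refused whole. "jaw" is the opening, from 0 (shut) to 1 (fully open), set as the call begins (left out, the last holds). The fingers move at their own pace and stop on an object; "force" is the grip in N (left out, the last holds). Time passes only in rows, so rows that do not move let the fingers close. It gives the time, the measured TCP pose, the force, the opening and the grip force at its end, in the units of the state.
- telemetry.get_obs(): the state, without advancing time (a new reading comes with each control period).
- camera(name): name is "scene" or "top" or "wrist"; returns a dict with "pixels" (420x560x3 uint8, red, green, blue), "z_map" (420x560 float32, m along the optical axis (not along the pixel's ray), 0 where there is no reading), "K" (3x3 intrinsics, pixels), "view" (4x4, takes a point from world to camera coordinates); the wrist camera has in their place "hand_eye" (4x4, takes a point from camera to tool coordinates, whose origin is the TCP and whose axes are the flange's). Camera axes: x right, y down, z forward; pixel columns grow to the right and rows downward; lengths in m; the calibration is good to about 2 mm. The wrist camera is an equidistant fisheye: a pixel r from the principal point sees the ray r / f radians off the axis. A picture is of the moment at which its call begins: read the wrist's pose just before it.
- workorder.job_done(): hands the job in; it is judged then, once.
Trained networks look in a picture, given as the dict that the camera call returned (one of the last four; its "shot" number tells which), for a name from the list of things; names that differ only in an ending like _2 or _b are one class to them, and where a whole thing is asked for, a point or a joint stands for the part that bears it (a point fixed in the world has none). Each returns a list of dicts, best first, with "p" (0 to 1); they miss things now and then, are a little off and sometimes report something else, mostly with a low value. They report only what shows in the picture. A call takes as long as a camera call. They do not tell look-alikes from the thing itself.
- boxes_of(target, picture): "centre" ([x, y, z] in m, in world coordinates, good to about 4 mm: the middle of the surface that is visible of it).
The state is a dict: "time": time; "joints": joint angles; "qvel": joint speeds; "joint_torque": joint torques, N m; "position": TCP position; "eef_rot": TCP orientation; "wrist_force": force on the tool from outside, world axes, zero at the start; "ft_torque": the same for the moment, N m; "width": finger opening in m; "finger_force": force on a finger pad.
Only numpy, scipy, OpenCV 4.12 (cv2) and the standard library are available. Lean on these libraries where they do the work, as an engineer would, in place of code of your own. Each camera call takes 0.05 s, during which the arm holds its last target. There are 200 camera calls.

TASK

Brush out the steel wash pot with the long brush, three full up-and-down strokes inside it, from its floor to well up the wall and back, and stand the brush back upright in its grey caddy. Then use the scoop, not your fingers, to take every roller weight out of the steel trough and tip them all into the pot (one that falls on the bench may be picked up by hand), and lay the scoop back flat on the black rubber mat. Last, give the rinse pump pedal two full presses, each right down to its stop for a moment and then let fully up; leave the pot standing and the other things on the bench where they are.

Things in the scene. Friction and masses are not known exactly. Their poses are not given: they have to be found in the camera images.
- trough: fixed open steel trough, long and narrow: outside 286 x 76 mm, 40 mm high, walls and floor 3 mm thick, inside 280 x 70 mm. The end nearer the robot slopes: a ramp at 60 degrees, foot at x = -103 mm, rising to 70 mm. Origin: centre of the underside; its x axis runs along its length, away from the robot, z up. The rollers start in its nearer half (negative x)
- roller1: steel roller weight with a brass core: a short barrel 18 mm across and 16 mm long, ends bevelled 4 mm, 20 g, origin at its centre, lying either way up in the trough; its own z axis is the barrel's axis. May be absent (4 to 6 rollers are there)
- roller2: steel roller weight with a brass core: a short barrel 18 mm across and 16 mm long, ends bevelled 4 mm, 20 g, origin at its centre, lying either way up in the trough; its own x axis is the barrel's axis. May be absent (4 to 6 rollers are there)
- roller3: steel roller weight with a brass core: a short barrel 18 mm across and 16 mm long, ends bevelled 4 mm, 20 g, origin at its centre, lying either way up in the trough; its own z axis is the barrel's axis. May be absent (4 to 6 rollers are there)
- roller4: steel roller weight with a brass core: a short barrel 18 mm across and 16 mm long, ends bevelled 4 mm, 20 g, origin at its centre, lying either way up in the trough; its own x axis is the barrel's axis. May be absent (4 to 6 rollers are there)
- roller5: steel roller weight with a brass core: a short barrel 18 mm across and 16 mm long, ends bevelled 4 mm, 20 g, origin at its centre, lying either way up in the trough; its own z axis is the barrel's axis. May be absent (4 to 6 rollers are there)
- roller6: steel roller weight with a brass core: a short barrel 18 mm across and 16 mm long, ends bevelled 4 mm, 20 g, origin at its centre, lying either way up in the trough; its own x axis is the barrel's axis. May be absent (4 to 6 rollers are there)
- scoop: aluminium scoop, open front, 160 g, flat on the mat. Origin: underside, mid-bowl; z up; nose (front edge) at x = -40 mm, pointing to -x. Floor 2 mm thick, x = -40 to +69, 60 mm wide; side walls 24 mm high, x = -40 to +37; back wall 30 mm high, x = 37 to 40. Behind it a square upright wooden post to grip, 26 x 26 mm, centred at x = +55, y = 0, top at 90 mm
- mat: fixed black rubber mat on the bench where the scoop belongs, 200 (x) x 150 (y) mm, 3 mm thick; origin: centre of the underside
- pot: loose round open steel pot, 100 mm across outside, 92 mm inside, 85 mm high, floor 6 mm thick, 0.7 kg; origin: centre of the underside, z up
- brush: long pot brush, 210 mm long, about 90 g, standing upright, head down, in the caddy. Origin: the centre of the lower end of the head, z along the brush towards the handle's end. Head 40 mm across (ribs 43) up to 75 mm, thin rod 10 mm across to 120 mm, wooden handle 22 mm across from 120 to 210 mm
- caddy: fixed grey plastic caddy for the brush: an upright cup 72 mm across outside, 60 mm inside, 85 mm high, inner floor 6 mm above the bench, on a 100 mm square foot 4 mm thick; origin: centre of the underside
- pedal_pad (a point): middle of the top of the pedal's ribbed rubber pad (62 x 50 mm), on a small pump pedal on the bench, about 59 mm above the bench at rest and about 36 mm when at its stop; the point moves with the pedal. The pedal's hinge is some 75 mm behind it, on the far side from the robot
- pedal (a joint): angle of the pump pedal: 0 up at rest, grows when pressed, stop at 0.30 rad. Spring: about 3 N on the pad to start, 9 to 10 N at the stop; springs back by itself
- spray_can: tall spray can, 64 mm across, 200 mm tall; origin: underside, does not belong to the job
- oil_filter: yellow drum-shaped oil filter, 68 mm across, 70 mm tall; origin: underside, does not belong to the job
- bearing_box: flat closed blue box, 70 x 90 x 30 mm; origin: underside, does not belong to the job
- screwdriver: screwdriver lying on the bench; origin: underside, does not belong to the job (origin within the tool)
- gear_blank: dark stepped gear blank, 64 mm across, 32 mm tall; origin: underside, does not belong to the job
Not all that is in view belongs to the job. Leave any pink look-alike of the brush alone.

How it is judged:
On the way, in this order (a step that is already met when the one before it is completed fails the run):
1. brush head down at the floor of the pot, stroke 1 (horizontal distance between brush and pot below 0.035 m and z of brush in the frame of pot below 0.02 m and height (world z) of brush above -0.01 m), for 0.05 s.
2. brush head drawn up inside the pot, stroke 1 (horizontal distance between brush and pot below 0.04 m and z of brush in the frame of pot between 0.045 and 0.085 m), for 0.05 s.
3. brush head down at the floor of the pot, stroke 2 (all of step 1), for 0.05 s.
4. brush head drawn up inside the pot, stroke 2 (all of step 2), for 0.05 s.
5. brush head down at the floor of the pot, stroke 3 (all of step 3), for 0.05 s.
6. brush head drawn up inside the pot, stroke 3 (all of step 4), for 0.05 s.
7. every roller is in the pot (horizontal distance between each of roller1, roller2, roller3, roller4, roller5, roller6 and pot below 0.048 m and z of roller1 in the frame of pot between 0.005 and 0.08 m and z of roller2 in the frame of pot between 0.005 and 0.08 m and z of roller3 in the frame of pot between 0.005 and 0.08 m and z of roller4 in the frame of pot between 0.005 and 0.08 m and z of roller5 in the frame of pot between 0.005 and 0.08 m and z of roller6 in the frame of pot between 0.005 and 0.08 m), for 0.3 s.
8. first press: the pump pedal is down at its stop (value of joint pedal above 0.27 rad), for 0.2 s.
9. the pedal is up again (value of joint pedal below 0.04 rad), for 0.2 s.
10. second press: the pump pedal is down at its stop (value of joint pedal above 0.27 rad), for 0.2 s.
At the end, for the whole second after the job is handed in: Every roller at rest in the pot, below the rim; pot upright (0.1 rad); brush head down on the caddy floor (within 25 mm of its axis); scoop flat, released, bowl centre over the mat; pedal up (under 0.04 rad) (all of step 7 and linear speed of each of roller1, roller2, roller3, roller4, roller5, roller6 below 0.05 m/s and angle between pot's own z axis and vertical below 0.1 rad and horizontal distance between brush and caddy below 0.025 m and z of brush in the frame of caddy below 0.025 m and angle between brush's own z axis and vertical below 0.4 rad and linear speed of each of brush, scoop below 0.03 m/s and x of scoop in the frame of mat between -0.1 and 0.1 m and y of scoop in the frame of mat between -0.075 and 0.075 m and z of scoop in the frame of mat below 0.012 m and angle between scoop's own z axis and vertical below 0.12 rad and value of joint pedal below 0.04 rad); the robot touches nothing.
It fails at once if the fingers touch a roller that is in the trough ((contact force between the fingers and roller1 above 1 N and x of roller1 in the frame of trough between -0.143 and 0.143 m and y of roller1 in the frame of trough between -0.038 and 0.038 m and z of roller1 in the frame of trough below 0.045 m) or (contact force between the fingers and roller2 above 1 N and x of roller2 in the frame of trough between -0.143 and 0.143 m and y of roller2 in the frame of trough between -0.038 and 0.038 m and z of roller2 in the frame of trough below 0.045 m) or (contact force between the fingers and roller3 above 1 N and x of roller3 in the frame of trough between -0.143 and 0.143 m and y of roller3 in the frame of trough between -0.038 and 0.038 m and z of roller3 in the frame of trough below 0.045 m) or (contact force between the fingers and roller4 above 1 N and x of roller4 in the frame of trough between -0.143 and 0.143 m and y of roller4 in the frame of trough between -0.038 and 0.038 m and z of roller4 in the frame of trough below 0.045 m) or (contact force between the fingers and roller5 above 1 N and x of roller5 in the frame of trough between -0.143 and 0.143 m and y of roller5 in the frame of trough between -0.038 and 0.038 m and z of roller5 in the frame of trough below 0.045 m) or (contact force between the fingers and roller6 above 1 N and x of roller6 in the frame of trough between -0.143 and 0.143 m and y of roller6 in the frame of trough between -0.038 and 0.038 m and z of roller6 in the frame of trough below 0.045 m)).
It fails at once if the pot is tipped over (angle between pot's own z axis and vertical above 0.6 rad).
It fails at once if one of the other things on the bench is moved by more than 40 mm (distance of any of spray_can, oil_filter, bearing_box, screwdriver, gear_blank from where it was at the start of the episode above 0.04 m).
Of roller1, roller2, roller3, roller4, roller5, roller6 only 4 to 6 are there at a start; the rules pass over those that are not, and their reading is None.
At some moment in a run one of scoop, pot may be knocked a few centimetres aside while the robot is not near it.
It also fails if it takes over 210 s, if anything falls off the work surface, if the arm or the gripper's body presses on something with over 40 N, if the wrist force passes 120 N, or if a joint passes its speed limit or range.

## Working session

There is one attempt and no reset: what is moved stays moved. The work goes in short steps, Python scripts to look and compute and a tool call to move; the robot and the scene stay as the last step left them, time stands still between calls to the robot, and variables do not carry over. Pictures are saved under pics/ and viewed, at most 14 in all, crops included, and the job is handed in when it is done.

Besides the shell and the picture viewer there is one more tool, called after ">>>" as a command line: name --argument value ..., lists and objects as JSON in quotes. jog_arm: Moves the arm, as the interface text tells. Shifts and turns lie within -1 to 1; 1 stands for 0.1 m of shift or pi/4 rad of turn. Its arguments: {"type":"object","properties":{"motion":{"type":"array"},"jaw":{"type":"number"},"force":{"type":"number"}},"required":["motion"]}

```bash
mkdir -p pics; ls; cat > h.py <<'E'
import numpy as np, cv2
from plant import telemetry, camera, workorder, boxes_of
def save(im,n): cv2.imwrite('pics/'+n+'.png',cv2.cvtColor(im,cv2.COLOR_RGB2BGR))
def cloud(p):
    K,V,z=p['K'],p['view'],p['z_map']
    v,u=np.mgrid[:z.shape[0],:z.shape[1]]
    c=np.stack([(u-K[0,2])/K[0,0]*z,(v-K[1,2])/K[1,1]*z,z],-1)
    w=(c-V[:3,3])@V[:3,:3]
    w[z==0]=np.nan
    return w
def px(p,X):
    c=p['view'][:3,:3]@np.array(X)+p['view'][:3,3]; q=p['K']@c; return (q[:2]/q[2]).round().astype(int)
E
python3 - <<'E'
from h import *
o=telemetry.get_obs(); print(o['time'],o['position'],o['eef_rot'],o['joints'],o['width'],o['finger_force'])
for n in ['top','scene']:
    p=camera(n); save(p['pixels'],n+'0'); w=cloud(p); np.save(n+'_w.npy',w)
    for t in ['trough','scoop','mat','pot','brush','caddy','pedal_pad','roller1','roller2','spray_can','oil_filter','bearing_box','screwdriver','gear_blank']:
        for b in boxes_of(t,p)[:7]:
            if b['p']>.2: print(n,t,round(b['p'],2),np.round(b['centre'],3),px(p,b['centre']))
E
```

```text
pics
0.0 [ 0.15815188 -0.5265015   0.2096852 ] [[ 9.57742954e-01  2.87625412e-01 -2.37506737e-04]
 [ 2.87625494e-01 -9.57742303e-01  1.12065542e-03]
 [ 9.48587280e-05 -1.14161283e-03 -9.99999344e-01]] [-1.34562365e+00  3.00461203e-01  1.52159656e+00  1.93036278e-05
  1.32068029e+00 -6.65788062e-02] 0.09376708663355847 0.0
top trough 0.72 [0.531 0.162 0.001] [191 225]
top trough 0.47 [ 0.408 -0.043  0.015] [274 272]
top scoop 0.68 [ 0.58  -0.042  0.007] [272 204]
top scoop 0.59 [0.509 0.14  0.015] [199 233]
top mat 0.91 [ 0.575 -0.064  0.007] [281 205]
top pot 0.67 [0.534 0.162 0.   ] [192 224]
top pot 0.66 [ 0.485 -0.194  0.075] [337 237]
top brush 0.96 [ 0.478 -0.467  0.074] [452 237]
top brush 0.82 [ 0.437 -0.364  0.081] [411 256]
top caddy 0.79 [ 0.428 -0.351  0.004] [398 261]
top pedal_pad 0.9 [0.42  0.341 0.054] [113 271]
top roller1 0.57 [0.47  0.16  0.017] [191 249]
top roller1 0.48 [0.486 0.126 0.021] [205 242]
top roller1 0.45 [0.437 0.141 0.017] [199 262]
top roller1 0.39 [0.448 0.111 0.018] [211 257]
top roller1 0.38 [0.51  0.139 0.016] [200 233]
top roller2 0.57 [0.47  0.
[... 641 characters left out ...]
 -0.379  0.146] [141 224]
scene caddy 0.77 [ 0.466 -0.382  0.03 ] [151 261]
scene pedal_pad 0.55 [0.421 0.334 0.048] [331 139]
scene roller1 0.72 [0.731 0.027 0.022] [336 242]
scene roller1 0.4 [ 0.464 -0.381  0.03 ] [151 260]
scene roller2 0.72 [0.731 0.027 0.022] [336 242]
scene roller2 0.4 [ 0.464 -0.381  0.03 ] [151 260]
scene spray_can 0.91 [ 0.71  -0.366  0.135] [212 287]
scene spray_can 0.32 [ 0.602 -0.078  0.001] [275 240]
scene spray_can 0.25 [0.732 0.031 0.021] [337 242]
scene oil_filter 0.71 [ 0.784 -0.13   0.066] [310 272]
scene oil_filter 0.22 [0.522 0.157 0.017] [314 185]
scene screwdriver 0.71 [0.734 0.029 0.023] [337 242]
scene gear_blank 0.56 [ 0.418 -0.054  0.016] [238 199]
```

View pics/top0.png

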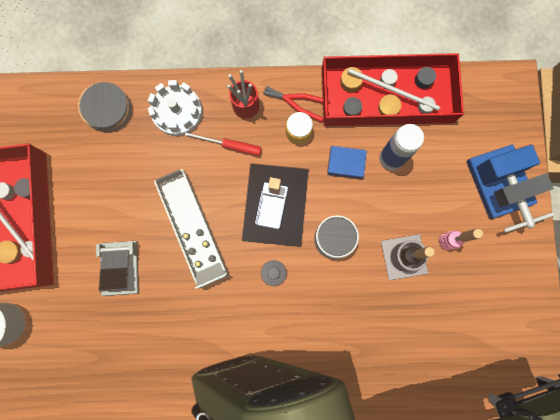

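View pics/scene0.png

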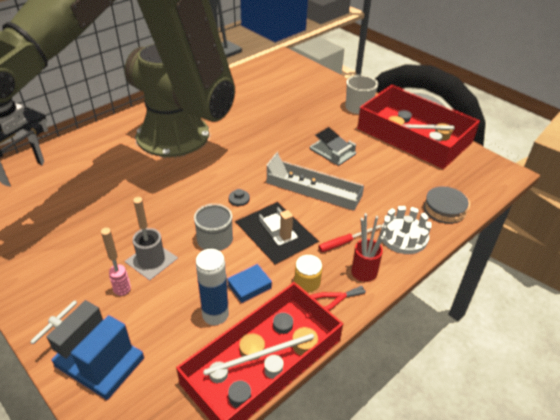

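The brush in the grey caddy is at top px (405,257), with its handle tip at (428,252). The thing that could be taken for it is the pink brush at (452,240), so I choose the dark one in the caddy. The pot is at (337,237); the grey cups at (10,325) and (105,105) could be taken for it. The trough runs (172,178)-(212,280) with its ramp end at the bottom, the scoop is at (272,200) on the mat, and the pedal is at (118,268). I'll check with a crop and take measurements.

```bash
python3 - <<'E'
from h import *
w=np.load('top_w.npy'); im=cv2.cvtColor(cv2.imread('pics/top0.png'),cv2.COLOR_BGR2RGB)
a=cv2.resize(im[200:300,360:490],None,fx=3,fy=3,interpolation=2); b=cv2.resize(im[165:290,150:310],None,fx=3,fy=3,interpolation=2)
b=cv2.copyMakeBorder(b,0,0,0,0,0); H=max(a.shape[0],b.shape[0]); 
a=cv2.resize(a,(300,231)); b=cv2.resize(b,(480,375)); c=np.zeros((375,780,3),np.uint8); c[:231,:300]=a; c[:,300:]=b; save(c,'crop0')
ws=np.load('scene_w.npy')
P=np.vstack([w.reshape(-1,3),ws.reshape(-1,3)]); P=P[~np.isnan(P[:,0])]
def circ(c,r,z0,z1,n):
    q=P[(np.hypot(*(P[:,:2]-c).T)<r)&(P[:,2]>z0)&(P[:,2]<z1)]
    (x,y),R=cv2.minEnclosingCircle(q[:,:2].astype(np.float32)); A=np.c_[2*q[:,:2],np.ones(len(q))]; s=np.linalg.lstsq(A,(q[:,:2]**2).sum(1),rcond=None)[0]
    print(n,len(q),np.round([x,y,R],3),'lsq',s[:2].round(3),'R',np.sqrt(s[2]+s[0]**2+s[1]**2).round(3),q.mean(0).round(3))
circ((.485,-.194),.07,.078,.095,'pot')
circ((.43,-.36),.06,.075,.09,'caddy')
for z in (.12,.14,.16,.18,.2): circ((.44,-.36),.05,z,z+.02,'brush%.2f'%z)
def rect(c,r,z0,z1,n,Q=P):
    q=Q[(np.hypot(*(Q[:,:2]-c).T)<r)&(Q[:,2]>z0)&(Q[:,2]<z1)]
    print(n,len(q),cv2.minAreaRect(q[:,:2].astype(np.float32)),q.mean(0).round(3))
    return q
W=w.reshape(-1,3); W=W[~np.isnan(W[:,0])]
rect((.53,.16),.2,.03,.045,'troughrim',W)
rect((.53,.16),.2,.05,.08,'ramp',W)
rect((.58,-.05),.06,.02,.045,'scoopwalls',W)
rect((.58,-.05),.1,.075,.11,'post',W)
rect((.42,.34),.06,.045,.07,'pad',W)
E
```

```text
pot 557 [ 0.487 -0.194  0.054] lsq [ 0.488 -0.194] R 0.046 [ 0.489 -0.195  0.083]
caddy 754 [ 0.438 -0.368  0.038] lsq [ 0.439 -0.367] R 0.027 [ 0.44  -0.366  0.082]
brush0.12 48 [ 0.441 -0.37   0.013] lsq [ 0.438 -0.37 ] R 0.011 [ 0.444 -0.371  0.133]
brush0.14 78 [ 0.44  -0.37   0.013] lsq [ 0.438 -0.37 ] R 0.011 [ 0.443 -0.37   0.15 ]
brush0.16 81 [ 0.439 -0.37   0.013] lsq [ 0.438 -0.37 ] R 0.011 [ 0.443 -0.37   0.17 ]
brush0.18 82 [ 0.44  -0.37   0.013] lsq [ 0.438 -0.37 ] R 0.011 [ 0.443 -0.37   0.19 ]
brush0.20 178 [ 0.442 -0.37   0.014] lsq [ 0.439 -0.37 ] R 0.009 [ 0.44  -0.37   0.212]
troughrim 877 ((0.5184361934661865, 0.1724037528038025), (0.3224233388900757, 0.2834457457065582), 72.81018829345703) [0.499 0.215 0.039]
ramp 269 ((0.4074210822582245, 0.20784136652946472), (0.27081355452537537, 0.04649529978632927), 83.2281265258789) [0.403 0.176 0.06 ]
scoopwalls 124 ((0.5770065784454346, -0.03932969272136688), (0.06005294248461723, 0.103156179189682), 77.28582763671875) [ 0.585 -0.043  0.03 ]
post 132 ((0.6163516640663147, -0.04824186861515045), (0.025725573301315308, 0.026346368715167046), 76.89019775390625) [ 0.615 -0.048  0.092]
pad 761 ((0.42067790031433105, 0.3400692939758301), (0.06932391226291656, 0.09385030716657639), 89.619384765625) [0.407 0.339 0.057]
```

View pics/crop0.png

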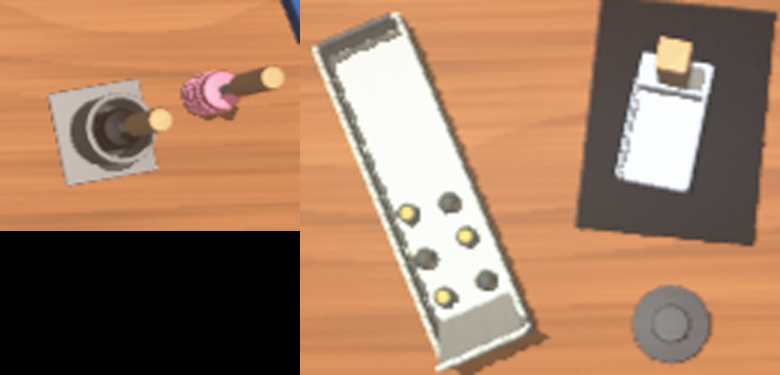

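The crop confirms the dark brush with the wooden handle in the grey caddy, crop px (120,125), and the pink one beside it at (210,95), which stays alone. There are six rollers in the near half of the trough.

>>> jog_arm --motion '[{"offset":[0,0,-0.45],"yaw":0},{"offset":[0,0,-0.45],"yaw":0},{"offset":[0.45,-0.1,0],"yaw":0},{"offset":[0.45,-0.1,0],"yaw":0},{"offset":[0.45,-0.1,0],"yaw":0},{"offset":[0.45,-0.1,0],"yaw":0},{"offset":[0.45,-0.1,0],"yaw":0},{"offset":[0.45,-0.1,0],"yaw":0},{"offset":[0.43,-0.09,0],"yaw":0},{"offset":[0,0,0],"yaw":0}]' --jaw 0.6 --force 30

```text
time: 2.5
position: [0.4415, -0.3679, 0.2998]
eef_rot: [[0.956, 0.292, 0.0], [0.292, -0.956, 0.001], [0.0, -0.001, -1.0]]
wrist_force: [-0.5, -1.1, -0.2]
width: 0.0564
finger_force: 0.0
```

>>> jog_arm --motion '[{"offset":[-0.04,0.01,0.4],"yaw":0},{"offset":[0,0,0.4],"yaw":0},{"offset":[0,0,0.38],"yaw":0},{"offset":[0,0,0],"yaw":0}]'

```text
time: 2.9
position: [0.4327, -0.3716, 0.1777]
eef_rot: [[0.958, 0.287, -0.006], [0.287, -0.958, 0.006], [-0.004, -0.007, -1.0]]
wrist_force: [-0.1, 0.4, 0.1]
width: 0.0567
finger_force: 0.0
```

>>> jog_arm --motion '[{"offset":[0,0,0],"yaw":0},{"offset":[0,0,0],"yaw":0},{"offset":[0,0,0],"yaw":0},{"offset":[0,0,0],"yaw":0}]' --jaw 0 --force 40

```text
time: 3.3
position: [0.4349, -0.373, 0.1835]
eef_rot: [[0.958, 0.288, 0.001], [0.288, -0.958, -0.001], [0.001, 0.002, -1.0]]
wrist_force: [-0.6, 0.3, 0.7]
width: 0.0281
finger_force: 0.0
```

>>> jog_arm --motion '[{"offset":[0,0,0],"yaw":0},{"offset":[0,0,0],"yaw":0},{"offset":[0,0,0],"yaw":0},{"offset":[0,0,0],"yaw":0}]'

```text
time: 3.7
position: [0.4348, -0.3727, 0.183]
eef_rot: [[0.958, 0.288, 0.001], [0.288, -0.958, -0.0], [0.001, 0.001, -1.0]]
wrist_force: [-1.9, 1.7, 5.7]
width: 0.0216
finger_force: 40.0
```

>>> jog_arm --motion '[{"offset":[0,0,-0.2],"yaw":0},{"offset":[0,0,-0.3],"yaw":0},{"offset":[0,0,-0.3],"yaw":0},{"offset":[0,0,-0.3],"yaw":0},{"offset":[0,0,-0.3],"yaw":0},{"offset":[0.25,-0.4,0],"yaw":0},{"offset":[0.25,-0.4,0],"yaw":0},{"offset":[0.25,-0.4,0],"yaw":0},{"offset":[0.22,-0.34,0],"yaw":0},{"offset":[0,0,0],"yaw":0}]'

```text
time: 4.7
position: [0.4841, -0.1937, 0.3226]
eef_rot: [[0.956, 0.292, 0.001], [0.292, -0.956, 0.0], [0.001, -0.0, -1.0]]
wrist_force: [-0.2, -0.1, -1.3]
width: 0.0212
finger_force: 40.0
```

```bash
cat >> h.py <<'E'
def cl(n): 
    p=camera(n); W=cloud(p).reshape(-1,3); return p,W[~np.isnan(W[:,0])]
def circ(P,c,r,z0,z1,n):
    q=P[(np.hypot(*(P[:,:2]-c).T)<r)&(P[:,2]>z0)&(P[:,2]<z1)]
    if len(q)<8: print(n,len(q)); return
    A=np.c_[2*q[:,:2],np.ones(len(q))]; s=np.linalg.lstsq(A,(q[:,:2]**2).sum(1),rcond=None)[0]
    print(n,len(q),'lsq',s[:2].round(3),'R',np.sqrt(s[2]+s[0]**2+s[1]**2).round(3),'mean',q.mean(0).round(3),'z',q[:,2].min().round(3),q[:,2].max().round(3))
E
python3 - <<'E'
from h import *
o=telemetry.get_obs(); print(o['time'],o['position'],o['wrist_force'],o['width'])
ps=[cl('scene'),cl('top')]; save(ps[0][0]['pixels'],'s1')
P=np.vstack([q[1] for q in ps])
circ(P,(.487,-.194),.075,.075,.095,'pot')
circ(ps[0][1],(.487,-.194),.06,.11,.19,'head-scene')
circ(ps[0][1],(.487,-.194),.03,.12,.21,'head-scene')
E
```

```text
4.7 [ 0.48408353 -0.19365383  0.32263926] [-0.19138273 -0.06626227 -1.31426777] 0.02122687127522205
pot 390 lsq [ 0.489 -0.196] R 0.044 mean [ 0.484 -0.202  0.08 ] z 0.075 0.089
head-scene 216 lsq [ 0.489 -0.194] R 0.019 mean [ 0.5   -0.201  0.168] z 0.141 0.19
head-scene 332 lsq [ 0.489 -0.194] R 0.019 mean [ 0.5   -0.201  0.179] z 0.141 0.21
```

>>> jog_arm --motion '[{"offset":[0,0,0.3],"yaw":0},{"offset":[0,0,0.3],"yaw":0},{"offset":[0,0,0.3],"yaw":0},{"offset":[0,0,0.2],"yaw":0},{"offset":[0,0,0.22],"yaw":0},{"offset":[0,0,0],"yaw":0},{"offset":[0,0,0],"yaw":0}]'

```text
time: 5.5
position: [0.4831, -0.1983, 0.1908]
eef_rot: [[0.958, 0.287, -0.0], [0.287, -0.958, -0.0], [-0.0, 0.0, -1.0]]
wrist_force: [0.2, 0.1, 0.3]
width: 0.0214
finger_force: 40.0
```

```bash
python3 - <<'E'
from h import *
p,P=cl('scene')
circ(P,(.487,-.194),.03,.125,.21,'handle')
circ(P,(.487,-.194),.07,.075,.09,'pot')
o=telemetry.get_obs(); print(o['position'],o['wrist_force'])
E
```

```text
handle 238 lsq [ 0.482 -0.201] R 0.016 mean [ 0.493 -0.203  0.178] z 0.129 0.21
pot 418 lsq [ 0.487 -0.196] R 0.039 mean [ 0.49  -0.2    0.082] z 0.075 0.09
[ 0.48339149 -0.19822625  0.19135956] [-0.02415824  0.07532518 -0.28699551]
```

>>> jog_arm --motion '[{"offset":[0,0,0.03],"yaw":0},{"offset":[0,0,0],"yaw":0},{"offset":[0,0,-0.3],"yaw":0},{"offset":[0,0,-0.27],"yaw":0},{"offset":[0,0,0],"yaw":0},{"offset":[0,0,0],"yaw":0},{"offset":[0,0,0.3],"yaw":0},{"offset":[0,0,0.27],"yaw":0},{"offset":[0,0,0],"yaw":0},{"offset":[0,0,0],"yaw":0}]'

```text
time: 6.55
position: [0.4831, -0.1973, 0.1872]
eef_rot: [[0.958, 0.288, -0.001], [0.288, -0.958, 0.001], [-0.001, -0.001, -1.0]]
wrist_force: [0.1, 0.2, -0.3]
width: 0.0218
finger_force: 39.9
```

>>> jog_arm --motion '[{"offset":[0,0,0],"yaw":0},{"offset":[0,0,-0.3],"yaw":0},{"offset":[0,0,-0.27],"yaw":0},{"offset":[0,0,0],"yaw":0},{"offset":[0,0,0],"yaw":0},{"offset":[0,0,0],"yaw":0}]'

```text
time: 7.15
position: [0.4829, -0.1972, 0.2436]
eef_rot: [[0.958, 0.288, -0.001], [0.288, -0.958, 0.0], [-0.001, -0.001, -1.0]]
wrist_force: [-0.2, -0.2, -1.2]
width: 0.0215
finger_force: 39.9
```

>>> jog_arm --motion '[{"offset":[0,0,0.3],"yaw":0},{"offset":[0,0,0.27],"yaw":0},{"offset":[0,0,0],"yaw":0},{"offset":[0,0,0],"yaw":0},{"offset":[0,0,0],"yaw":0}]'

```text
time: 7.65
position: [0.4837, -0.1976, 0.1886]
eef_rot: [[0.958, 0.288, 0.002], [0.288, -0.958, -0.001], [0.001, 0.001, -1.0]]
wrist_force: [-0.9, 0.3, -0.5]
width: 0.0216
finger_force: 39.9
```

>>> jog_arm --motion '[{"offset":[0,0,-0.3],"yaw":0},{"offset":[0,0,-0.27],"yaw":0},{"offset":[0,0,0],"yaw":0},{"offset":[0,0,0],"yaw":0},{"offset":[0,0,0],"yaw":0}]'

```text
time: 8.15
position: [0.4829, -0.1972, 0.2437]
eef_rot: [[0.958, 0.288, -0.001], [0.288, -0.958, 0.0], [-0.001, -0.001, -1.0]]
wrist_force: [-0.0, 0.1, -1.7]
width: 0.0215
finger_force: 39.9
```

>>> jog_arm --motion '[{"offset":[0,0,-0.4],"yaw":0},{"offset":[0,0,-0.4],"yaw":0},{"offset":[-0.25,0.4,0],"yaw":0},{"offset":[-0.25,0.4,0],"yaw":0},{"offset":[-0.25,0.4,0],"yaw":0},{"offset":[-0.21,0.32,0],"yaw":0},{"offset":[0,0,0],"yaw":0},{"offset":[0,0,0],"yaw":0},{"offset":[0,0,0],"yaw":0}]'

```text
time: 9.05
position: [0.4353, -0.3697, 0.3239]
eef_rot: [[0.957, 0.288, -0.0], [0.288, -0.957, 0.001], [-0.0, -0.001, -1.0]]
wrist_force: [0.8, 0.4, -0.3]
width: 0.0217
finger_force: 39.9
```

```bash
python3 - <<'E'
from h import *
p,P=cl('scene')
circ(P,(.438,-.368),.035,.15,.21,'head')
circ(P,(.438,-.368),.045,.075,.1,'caddy')
o=telemetry.get_obs(); print(o['position'],o['wrist_force'])
E
```

```text
head 333 lsq [ 0.44  -0.368] R 0.02 mean [ 0.453 -0.374  0.182] z 0.151 0.21
caddy 236 lsq [ 0.439 -0.37 ] R 0.033 mean [ 0.44  -0.37   0.081] z 0.075 0.087
[ 0.43542426 -0.36950847  0.32414861] [ 0.12463094 -0.22921734 -0.74296423]
```

Aligned. Lowering to 2 mm above the floor, then releasing.

>>> jog_arm --motion '[{"offset":[0,0,0.4],"yaw":0},{"offset":[0,0,0.4],"yaw":0},{"offset":[0,0,0.3],"yaw":0},{"offset":[0,0,0.2],"yaw":0},{"offset":[0,0,0.1],"yaw":0},{"offset":[0,0,0],"yaw":0},{"offset":[0,0,0],"yaw":0}]'

```text
time: 9.8
position: [0.4355, -0.3705, 0.1855]
eef_rot: [[0.958, 0.288, 0.001], [0.288, -0.958, -0.001], [0.001, 0.001, -1.0]]
wrist_force: [0.7, -0.1, -0.5]
width: 0.0219
finger_force: 39.9
```

>>> jog_arm --motion '[{"offset":[0,0,0],"yaw":0},{"offset":[0,0,0],"yaw":0},{"offset":[0,0,0],"yaw":0},{"offset":[0,0,0],"yaw":0},{"offset":[0,0,0],"yaw":0},{"offset":[0,0,-0.4],"yaw":0},{"offset":[0,0,-0.4],"yaw":0},{"offset":[0,0,-0.4],"yaw":0},{"offset":[0,0,-0.3],"yaw":0},{"offset":[0,0,0],"yaw":0}]' --jaw 0.6

```text
time: 10.8
position: [0.4355, -0.3711, 0.3387]
eef_rot: [[0.958, 0.288, 0.005], [0.288, -0.958, -0.005], [0.003, 0.006, -1.0]]
wrist_force: [-1.1, 0.4, -0.5]
width: 0.0563
finger_force: 0.0
```

```bash
python3 - <<'E'
from h import *
p,P=cl('scene'); t,T=cl('top'); save(t['pixels'],'t2'); A=np.vstack([P,T])
for z in (.12,.19): circ(P,(.438,-.37),.035,z,z+.025,'brush')
circ(A,(.487,-.194),.07,.075,.09,'pot')
o=telemetry.get_obs(); print(o['time'],o['position'],o['joints'])
W=T
def rect(c,r,z0,z1,n,ex=None):
    q=W[(np.hypot(*(W[:,:2]-c).T)<r)&(W[:,2]>z0)&(W[:,2]<z1)]
    print(n,len(q),cv2.minAreaRect(q[:,:2].astype(np.float32)),q.mean(0).round(3)); return q
rect((.58,-.05),.06,.02,.045,'scoopwalls'); rect((.58,-.05),.1,.085,.11,'post')
# trough: rim points in oriented strip
a=np.deg2rad(21); u=np.array([np.cos(a),np.sin(a)]);v=np.array([-u[1],u[0]])
d=W[:,:2]-(.53,.16); m=(abs(d@u)<.19)&(abs(d@v)<.06)&(W[:,2]>.033)&(W[:,2]<.045); q=W[m]
print('trough',len(q),cv2.minAreaRect(q[:,:2].astype(np.float32)))
m=(abs(d@u)<.19)&(abs(d@v)<.06)&(W[:,2]>.05)&(W[:,2]<.09); q=W[m]; print('ramp',len(q),q.mean(0),q[:,2].max(),cv2.minAreaRect(q[:,:2].astype(np.float32)))
m=(abs(d@u)<.12)&(abs(d@v)<.025)&(W[:,2]>-.01)&(W[:,2]<.01); print('floor',np.median(W[m],0))
for b in boxes_of('roller1',t)[:8]: print(b['p'],np.round(b['centre'],3))
q=W[(abs(W[:,0]-.42)<.05)&(abs(W[:,1]-.34)<.045)&(W[:,2]>.053)&(W[:,2]<.07)]; print('pad',cv2.minAreaRect(q[:,:2].astype(np.float32)),q.mean(0))
E
```

```text
brush 51 lsq [ 0.443 -0.372] R 0.008 mean [ 0.448 -0.374  0.135] z 0.121 0.145
brush 94 lsq [ 0.442 -0.371] R 0.009 mean [ 0.445 -0.373  0.205] z 0.19 0.215
pot 1016 lsq [ 0.488 -0.194] R 0.041 mean [ 0.488 -0.195  0.08 ] z 0.075 0.09
10.9 [ 0.43495838 -0.37053186  0.33401863] [-7.69669455e-01  2.90851752e-01  1.25054957e+00 -2.78351652e-05
  1.59997391e+00  5.09349001e-01]
scoopwalls 121 ((0.5726065635681152, -0.03841831162571907), (0.05995752289891243, 0.08769527822732925), 77.20008087158203) [ 0.585 -0.042  0.03 ]
post 126 ((0.6163285374641418, -0.04836786538362503), (0.025763195008039474, 0.027430234476923943), 77.04759979248047) [ 0.616 -0.048  0.093]
trough 477 ((0.5229547023773193, 0.16098225116729736), (0.28782418370246887, 0.07703258097171783), 22.22610855102539)
ramp 170 [0.39847379 0.10872469 0.06325992] 0.07541957320592729 ((0.5253063440322876, 0.13558755815029144), (0.2899782061576843, 0.07350160926580429), 11.991384506225586)
floor [0.54342072 0.16369317 0.00369705]
0.53 [0.502 0.174 0.015]
0.51 [0.511 0.138 0.018]
0.39 [0.469 0.157 0.017]
0.37 [0.434 0.14  0.016]
pad ((0.40195390582084656, 0.34077388048171997), (0.05298377573490143, 0.06661830097436905), 2.6822879314422607) [0.39905324 0.33932364 0.0595248 ]
```

View pics/t2.png

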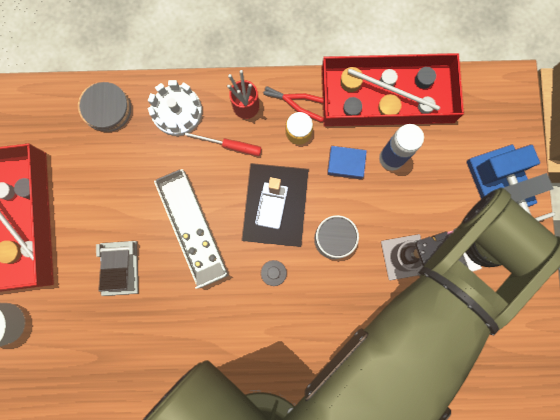

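The top view shows the brush back in the caddy (405,255) and the pot at (337,237) unmoved. The scoop is still on the mat with its post at (274,184). Next is the scoop.

>>> jog_arm --motion '[{"offset":[0,0,0],"yaw":0.165},{"offset":[0,0,0],"yaw":0.165},{"offset":[0,0,0],"yaw":0.165},{"offset":[0,0,0],"yaw":0.165}]' --jaw 0.7

```text
time: 11.35
position: [0.4348, -0.3703, 0.3326]
eef_rot: [[0.973, -0.23, -0.002], [-0.23, -0.973, 0.002], [-0.002, -0.001, -1.0]]
wrist_force: [0.3, -0.5, -0.7]
width: 0.0656
finger_force: 0.0
```

>>> jog_arm --motion '[{"offset":[0.13,-0.44,0],"yaw":0},{"offset":[0.13,-0.44,0],"yaw":0},{"offset":[0.13,-0.44,0],"yaw":0},{"offset":[0.13,-0.44,0],"yaw":0},{"offset":[0.13,-0.44,0],"yaw":0},{"offset":[0.13,-0.44,0],"yaw":0},{"offset":[0.13,-0.44,0.2],"yaw":0},{"offset":[0.13,-0.44,0.2],"yaw":0},{"offset":[0,0,0.4],"yaw":0},{"offset":[0,0,0],"yaw":0}]'

```text
time: 12.35
position: [0.6135, -0.0497, 0.2475]
eef_rot: [[0.975, -0.223, -0.011], [-0.223, -0.975, 0.002], [-0.011, 0.001, -1.0]]
wrist_force: [0.4, -0.3, 0.1]
width: 0.0658
finger_force: 0.0
```

```bash
cat >> h.py <<'E'
def go(x,y,z,phi=None):
    o=telemetry.get_obs(); R=o['eef_rot']; d=np.array([x,y,z])-o['position']; f=np.arctan2(R[1,0],R[0,0])
    print('t',round(o['time'],2),'pos',o['position'].round(4) if hasattr(o['position'],'round') else o['position'],'phi',round(f,3),'tool units',(R.T@d*10).round(3),'yaw units',None if phi is None else round((f-phi)/(np.pi/4),3),'width',round(o['width'],4),'F',np.round(o['wrist_force'],1))
E
python3 - <<'E'
from h import *
go(.6163,-.0483,.076,-.226)
t,T=cl('scene')
q=T[(np.hypot(*(T[:,:2]-(.58,-.05)).T)<.1)&(T[:,2]>.08)&(T[:,2]<.11)]; print(len(q),q.mean(0),q[:,2].max())
E
```

```text
t 12.35 pos [ 0.6135 -0.0497  0.2475] phi -0.225 tool units [ 0.043 -0.021  1.715] yaw units 0.002 width 0.0658 F [ 0.4 -0.3  0.1]
98 [ 0.61770011 -0.05410159  0.0891853 ] 0.09817998174280647
```

>>> jog_arm --motion '[{"offset":[0.02,-0.02,0.4],"yaw":0},{"offset":[0,0,0.4],"yaw":0},{"offset":[0,0,0.4],"yaw":0},{"offset":[0,0,0.3],"yaw":0},{"offset":[0,0,0],"yaw":0},{"offset":[0,0,0],"yaw":0}]'

```text
time: 13.0
position: [0.6185, -0.0504, 0.1066]
eef_rot: [[0.974, -0.226, 0.002], [-0.226, -0.974, -0.0], [0.002, -0.0, -1.0]]
wrist_force: [0.1, 1.0, 1.3]
width: 0.0658
finger_force: 0.0
```

```bash
python3 - <<'E'
from h import *
go(.6163,-.0483,.076,-.226)
E
```

```text
t 13.0 pos [ 0.6185 -0.0504  0.1066] phi -0.228 tool units [-0.027 -0.015  0.306] yaw units -0.002 width 0.0658 F [0.1 1.  1.3]
```

>>> jog_arm --motion '[{"offset":[-0.03,-0.02,0.2],"yaw":0},{"offset":[0,0,0.1],"yaw":0},{"offset":[0,0,0],"yaw":0},{"offset":[0,0,0],"yaw":0}]'

```text
time: 13.4
position: [0.616, -0.0471, 0.0758]
eef_rot: [[0.974, -0.225, 0.002], [-0.225, -0.974, -0.0], [0.002, -0.0, -1.0]]
wrist_force: [-0.4, 0.0, -0.7]
width: 0.0656
finger_force: 0.0
```

>>> jog_arm --motion '[{"offset":[0,0,0],"yaw":0},{"offset":[0,0,0],"yaw":0},{"offset":[0,0,0],"yaw":0},{"offset":[0,0,0],"yaw":0},{"offset":[0,0,0],"yaw":0},{"offset":[0,0,0],"yaw":0},{"offset":[0,0,0],"yaw":0}]' --jaw 0 --force 60

```text
time: 14.1
position: [0.6151, -0.0468, 0.0741]
eef_rot: [[0.974, -0.225, -0.0], [-0.225, -0.974, 0.0], [-0.0, -0.0, -1.0]]
wrist_force: [0.1, -0.1, -1.5]
width: 0.0259
finger_force: 59.7
```

>>> jog_arm --motion '[{"offset":[0,0,-0.2],"yaw":0},{"offset":[0,0,-0.3],"yaw":0},{"offset":[0,0,-0.4],"yaw":0},{"offset":[0,0,-0.2],"yaw":0},{"offset":[0,0,0],"yaw":0},{"offset":[0,0,0],"yaw":0}]'

```text
time: 14.7
position: [0.6149, -0.0468, 0.1831]
eef_rot: [[0.974, -0.225, -0.001], [-0.225, -0.974, 0.0], [-0.001, 0.0, -1.0]]
wrist_force: [0.2, -0.5, -2.0]
width: 0.0254
finger_force: 59.7
```

```bash
cat >> h.py <<'E'
def scoop(P):
    # points in tool frame around scoop: tilt of side-wall tops / floor underside
    o=telemetry.get_obs(); R=np.array(o['eef_rot']); q=(P-o['position'])@R
    m=(abs(q[:,1])<.04)&(q[:,0]>-.13)&(q[:,0]<.02)&(q[:,2]>.02)&(q[:,2]<.14)
    return q[m]
E
python3 - <<'E'
from h import *
go(.523+.110*.926,.161+.11*.378,.19,.388)
t,T=cl('top'); s,S=cl('scene'); save(s['pixels'][100:300,180:400].repeat(2,0).repeat(2,1),'s3')
for P in (T,S):
    q=scoop(P)
    for x in np.arange(-.12,.0,.02):
        m=abs(q[:,0]-x-.01)<.01
        if m.sum(): print(round(x,2),m.sum(),q[m][:,2].min().round(4),np.median(q[m][:,2]).round(4),q[m][:,2].max().round(4),q[m][:,1].min().round(3),q[m][:,1].max().round(3))
E
```

```text
t 14.7 pos [ 0.6149 -0.0468  0.1831] phi -0.227 tool units [-0.463 -2.452 -0.069] yaw units -0.783 width 0.0254 F [ 0.2 -0.5 -2. ]
-0.1 65 0.0494 0.0699 0.0745 -0.023 0.033
-0.08 97 0.0448 0.0694 0.0767 -0.018 0.035
-0.06 61 0.0452 0.0688 0.0734 -0.013 0.034
-0.04 31 0.0436 0.057 0.0746 0.03 0.034
-0.02 137 0.0213 0.0578 0.0752 -0.028 0.034
```

View pics/s3.png

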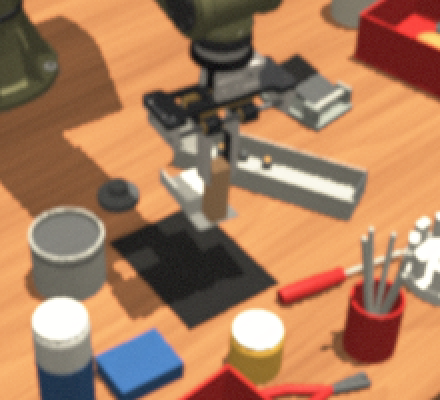

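The scoop is held level, crop px (205,200). Next I turn it along the trough and move over.

>>> jog_arm --motion '[{"offset":[0,0,0],"yaw":-0.157},{"offset":[0,0,0],"yaw":-0.157},{"offset":[0,0,0],"yaw":-0.157},{"offset":[0,0,0],"yaw":-0.157},{"offset":[0,0,0],"yaw":-0.157},{"offset":[0.2,-0.44,0],"yaw":0},{"offset":[0.2,-0.44,0],"yaw":0},{"offset":[0.2,-0.44,0],"yaw":0},{"offset":[0.2,-0.44,0],"yaw":0},{"offset":[0.23,-0.46,0],"yaw":0}]'

```text
time: 15.8
position: [0.6253, 0.198, 0.1826]
eef_rot: [[0.925, 0.38, -0.002], [0.38, -0.925, -0.001], [-0.002, -0.0, -1.0]]
wrist_force: [0.5, -0.5, -1.9]
width: 0.0252
finger_force: 59.7
```

>>> jog_arm --motion '[{"offset":[0,-0.05,0],"yaw":0},{"offset":[0,0,0],"yaw":0},{"offset":[0,0,0],"yaw":0},{"offset":[0,0,0],"yaw":0}]'

```text
time: 16.2
position: [0.6243, 0.1994, 0.1839]
eef_rot: [[0.926, 0.379, -0.001], [0.379, -0.926, -0.0], [-0.001, 0.0, -1.0]]
wrist_force: [-0.9, 0.6, -1.4]
width: 0.0258
finger_force: 59.7
```

```bash
cat > sc.py <<'E'
from h import *
# scoop & trough in trough frame from top+scene+wrist-free
a=.388; c=np.array([.523,.161]); u=np.array([np.cos(a),np.sin(a)]); v=np.array([-u[1],u[0]])
def tf(P): d=P[:,:2]-c; return np.c_[d@u,d@v,P[:,2]]
E
python3 - <<'E'
from sc import *
go(.6253,.2028,.0741,.388)
t,T=cl('top'); s,S=cl('scene'); save(s['pixels'][80:280,220:420].repeat(3,0).repeat(3,1),'s4')
for n,P in (('top',T),('scene',S)):
    q=tf(P); m=(q[:,2]>.09)&(q[:,2]<.16)&(abs(q[:,1])<.045)&(q[:,0]>-.02)&(q[:,0]<.09)
    print(n,m.sum(),cv2.minAreaRect(q[m][:,:2].astype(np.float32)),q[m].min(0),q[m].max(0))
    m=(q[:,2]>.032)&(q[:,2]<.046)&(abs(q[:,1])<.05)&(abs(q[:,0])<.16); print('rim',cv2.minAreaRect(q[m][:,:2].astype(np.float32)))
E
```

```text
t 16.2 pos [0.6243 0.1994 0.1839] phi 0.388 tool units [ 0.023 -0.027  1.098] yaw units 0.0 width 0.0258 F [-0.9  0.6 -1.4]
top 589 ((0.05300067365169525, -0.010076042264699936), (0.04699533060193062, 0.07389367371797562), 89.52220153808594) [ 0.01600576 -0.0335647   0.1098091 ] [0.08999762 0.0136838  0.14265287]
rim ((-0.0006092935800552368, -0.0007822513580322266), (0.07621199637651443, 0.286918967962265), 89.70690155029297)
scene 477 ((0.051325831562280655, -0.005047965794801712), (0.07231780886650085, 0.07661494612693787), 89.4849853515625) [ 0.01278005 -0.04139402  0.10915933] [0.08941725 0.03117502 0.13924684]
rim ((-0.0024613887071609497, -0.0033518001437187195), (0.28743624687194824, 0.0876692533493042), 0.37353283166885376)
```

View pics/s4.png

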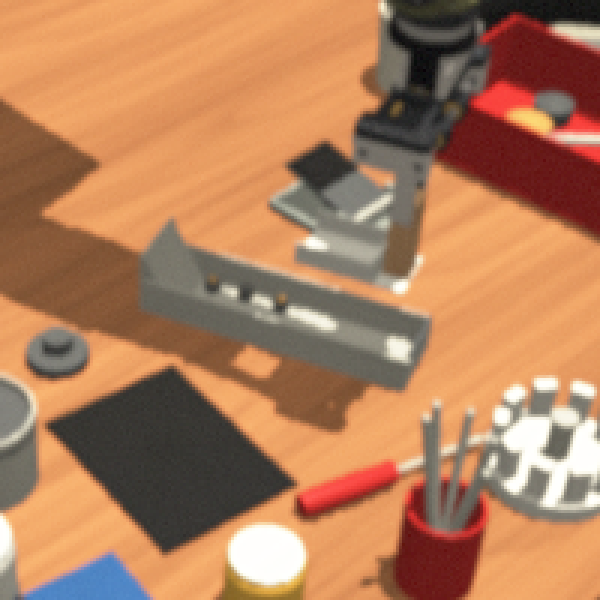

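>>> jog_arm --motion '[{"offset":[0,-0.028,0.1],"yaw":0},{"offset":[0,0,0.2],"yaw":0},{"offset":[0,0,0.2],"yaw":0},{"offset":[0,0,0.1],"yaw":0},{"offset":[0,0,0],"yaw":0},{"offset":[0,0,0],"yaw":0}]'

```text
time: 16.9
position: [0.6233, 0.2035, 0.1249]
eef_rot: [[0.925, 0.38, 0.001], [0.38, -0.925, 0.0], [0.001, 0.0, -1.0]]
wrist_force: [-0.0, 0.0, -0.4]
width: 0.0258
finger_force: 59.7
```

```bash
python3 - <<'E'
from sc import *
go(.6253,.2028,.0741,.388)
E
```

```text
t 16.9 pos [0.6233 0.2035 0.1249] phi 0.39 tool units [0.015 0.014 0.508] yaw units 0.002 width 0.0258 F [-0.   0.  -0.4]
```

>>> jog_arm --motion '[{"offset":[0,0.01,0.15],"yaw":0},{"offset":[0,0,0.15],"yaw":0},{"offset":[0,0,0.1],"yaw":0},{"offset":[0,0,0.05],"yaw":0},{"offset":[0,0,0.04],"yaw":0},{"offset":[0,0,0],"yaw":0},{"offset":[0,0,0],"yaw":0}]'

```text
time: 17.6
position: [0.6236, 0.2026, 0.0757]
eef_rot: [[0.925, 0.38, 0.001], [0.38, -0.925, 0.0], [0.001, 0.0, -1.0]]
wrist_force: [0.8, 0.4, -0.5]
width: 0.0254
finger_force: 59.7
```

```bash
python3 - <<'E'
from sc import *
go(.6253,.2028,.0741,.388)
E
```

```text
t 17.6 pos [0.6236 0.2026 0.0757] phi 0.39 tool units [0.016 0.004 0.016] yaw units 0.003 width 0.0254 F [ 0.8  0.4 -0.5]
```

>>> jog_arm --motion '[{"offset":[0,0,0.015],"yaw":0.003},{"offset":[0,0,0],"yaw":0},{"offset":[0,0,0],"yaw":0}]'

```text
time: 17.9
position: [0.6236, 0.2026, 0.074]
eef_rot: [[0.926, 0.378, 0.0], [0.378, -0.926, 0.0], [0.0, 0.0, -1.0]]
wrist_force: [1.0, 0.2, -0.2]
width: 0.0252
finger_force: 59.7
```

>>> jog_arm --motion '[{"offset":[0,0,0.01],"yaw":0},{"offset":[0,0,0],"yaw":0},{"offset":[0,0,0],"yaw":0}]'

```text
time: 18.2
position: [0.6239, 0.2026, 0.0739]
eef_rot: [[0.926, 0.378, 0.001], [0.378, -0.926, 0.0], [0.001, 0.0, -1.0]]
wrist_force: [-1.3, -0.5, 6.4]
width: 0.0256
finger_force: 59.7
```

>>> jog_arm --motion '[{"offset":[-0.1,0,0],"yaw":0},{"offset":[-0.12,0,0],"yaw":0},{"offset":[-0.12,0,0],"yaw":0},{"offset":[-0.12,0,0],"yaw":0},{"offset":[-0.12,0,0],"yaw":0},{"offset":[-0.12,0,0],"yaw":0},{"offset":[-0.12,0,0],"yaw":0},{"offset":[-0.1,0,0],"yaw":0},{"offset":[0,0,0],"yaw":0}]'

```text
time: 19.1
position: [0.5381, 0.1675, 0.0739]
eef_rot: [[0.926, 0.378, 0.002], [0.378, -0.926, 0.0], [0.002, 0.0, -1.0]]
wrist_force: [-1.4, -1.3, 9.5]
width: 0.0254
finger_force: 59.7
```

```bash
python3 - <<'E'
from sc import *
go(.523+.926*-.0055,.161-.0055*.378,.0739,.388)
t,T=cl('top'); s,S=cl('scene'); 
A=t['pixels'][215:295,160:260].repeat(4,0).repeat(4,1); B=s['pixels'][140:220,240:340].repeat(4,0).repeat(4,1); save(np.hstack([A,B]),'c5')
E
```

```text
t 19.1 pos [0.5381 0.1675 0.0739] phi 0.387 tool units [-0.22   0.003 -0.001] yaw units -0.001 width 0.0254 F [-1.4 -1.3  9.5]
```

View pics/c5.png

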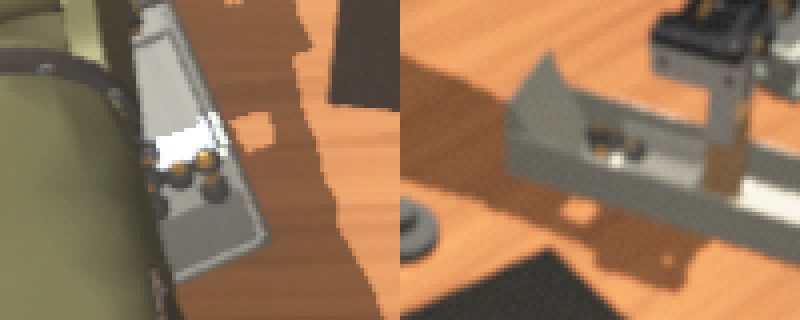

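The rollers gather just ahead of the nose at the ramp foot, left crop (180,175), and some are already on the lip. Pushing on.

>>> jog_arm --motion '[{"offset":[-0.06,0,0],"yaw":0},{"offset":[-0.06,0,0],"yaw":0},{"offset":[-0.05,0,0],"yaw":0},{"offset":[-0.04,0,0],"yaw":0},{"offset":[0,0,0],"yaw":0},{"offset":[0,0,0],"yaw":0}]'

```text
time: 19.8
position: [0.5205, 0.1604, 0.0743]
eef_rot: [[0.926, 0.378, 0.005], [0.378, -0.926, 0.002], [0.005, 0.0, -1.0]]
wrist_force: [7.2, 3.2, 6.4]
width: 0.0255
finger_force: 59.8
```

```bash
python3 - <<'E'
from sc import *
go(.523+.926*-.0055,.161-.0055*.378,.0739,.388)
t,T=cl('top'); s,S=cl('scene'); 
A=t['pixels'][215:295,160:260].repeat(4,0).repeat(4,1); B=s['pixels'][140:220,240:340].repeat(4,0).repeat(4,1); save(np.hstack([A,B]),'c6')
E
```

```text
t 19.8 pos [0.5205 0.1604 0.0743] phi 0.387 tool units [-0.03   0.003  0.004] yaw units -0.001 width 0.0255 F [7.2 3.2 6.4]
```

View pics/c6.png

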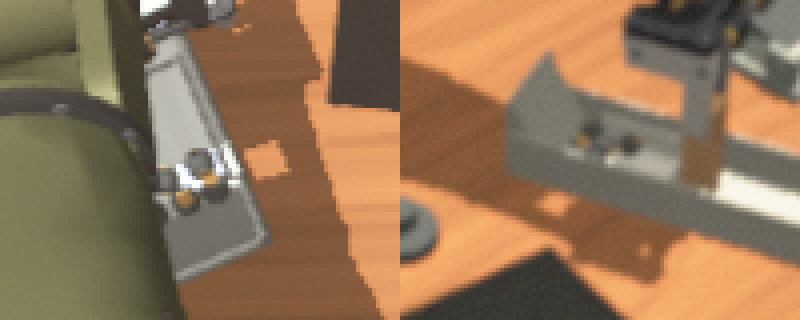

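>>> jog_arm --motion '[{"offset":[-0.04,0,0],"yaw":0},{"offset":[-0.03,0,0],"yaw":0},{"offset":[0,0,0],"yaw":0}]'

```text
time: 20.2
position: [0.5129, 0.1573, 0.0736]
eef_rot: [[0.926, 0.378, 0.002], [0.378, -0.926, 0.001], [0.002, 0.0, -1.0]]
wrist_force: [4.7, 1.5, 7.6]
width: 0.0255
finger_force: 59.9
```

```bash
python3 - <<'E'
from sc import *
go(.523+.926*-.0055,.161-.0055*.378,.0739,.388)
t=camera('wrist'); save(t['pixels'],'w7'); print(t['K'],t['hand_eye'])
E
```

```text
t 20.2 pos [0.5129 0.1573 0.0736] phi 0.388 tool units [ 0.052  0.004 -0.003] yaw units -0.001 width 0.0255 F [4.7 1.5 7.6]
[[325.1922621    0.         284.93351036]
 [  0.         325.1922621  211.49565857]
 [  0.           0.           1.        ]] [[-1.42626894e-03 -9.65552875e-01 -2.60203020e-01  7.48376573e-02]
 [ 9.99998680e-01 -1.17452837e-03 -1.12296087e-03  3.67977641e-04]
 [ 7.78662265e-04 -2.60204278e-01  9.65553275e-01 -1.74098865e-01]
 [ 0.00000000e+00  0.00000000e+00  0.00000000e+00  1.00000000e+00]]
```

View pics/w7.png

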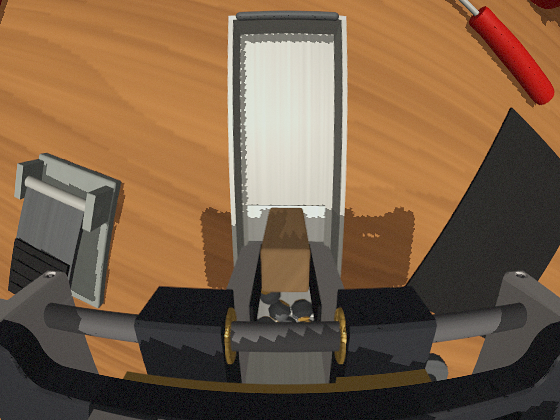

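The wrist view shows the trough's far end empty, with rollers behind the post at (290,312) in the bowl. Lifting gently.

>>> jog_arm --motion '[{"offset":[0,0,-0.05],"yaw":0},{"offset":[0,0,-0.1],"yaw":0},{"offset":[0,0,-0.15],"yaw":0},{"offset":[0,0,-0.2],"yaw":0},{"offset":[0,0,-0.2],"yaw":0},{"offset":[0,0,-0.2],"yaw":0},{"offset":[0,0,-0.15],"yaw":0},{"offset":[0,0,-0.1],"yaw":0},{"offset":[0,0,0],"yaw":0}]'

```text
time: 21.15
position: [0.5125, 0.1572, 0.1889]
eef_rot: [[0.926, 0.378, 0.001], [0.378, -0.926, 0.0], [0.001, 0.0, -1.0]]
wrist_force: [-0.2, 0.4, -4.3]
width: 0.0258
finger_force: 59.9
```

```bash
python3 - <<'E'
from sc import *
go(.523,.161,.0739,.388)
t,T=cl('top'); s,S=cl('scene'); 
for n,p in (('t',t),('s',s)):
    for b in boxes_of('roller1',p)[:8]: print(n,round(b['p'],2),np.round(b['centre'],3),tf(np.array([b['centre']])).round(3))
A=t['pixels'][205:295,160:260]; B=s['pixels'][120:210,230:330]; save(cv2.resize(np.hstack([A,B]),(800,360),interpolation=2),'c8')
E
```

```text
t 21.15 pos [0.5125 0.1572 0.1889] phi 0.388 tool units [0.11  0.004 1.151] yaw units -0.0 width 0.0258 F [-0.2  0.4 -4.3]
t 0.62 [0.458 0.119 0.135] [[-0.076 -0.014  0.135]]
t 0.59 [0.431 0.122 0.135] [[-0.1   -0.001  0.135]]
s 0.4 [ 0.587 -0.058  0.001] [[-0.024 -0.226  0.001]]
```

View pics/c8.png

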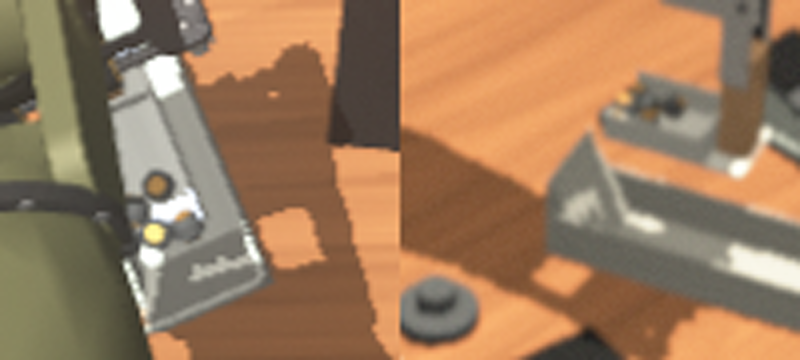

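All rollers look to be riding in the bowl: left crop (155,185)-(190,225), right crop (620,95)-(670,105). The visible part of the trough is empty. Carrying the scoop gently to the pot.

>>> jog_arm --motion '[{"offset":[-0.03,0.05,-0.05],"yaw":0},{"offset":[-0.04,0.1,-0.05],"yaw":0},{"offset":[-0.04,0.15,-0.04],"yaw":0},{"offset":[-0.04,0.2,0],"yaw":0},{"offset":[-0.04,0.2,0],"yaw":0},{"offset":[-0.04,0.2,0],"yaw":0},{"offset":[-0.04,0.2,0],"yaw":0},{"offset":[-0.03,0.2,0],"yaw":0},{"offset":[-0.03,0.2,0],"yaw":0},{"offset":[-0.03,0.2,0],"yaw":0}]'

```text
time: 22.35
position: [0.5433, -0.016, 0.2022]
eef_rot: [[0.926, 0.377, 0.0], [0.377, -0.926, -0.0], [0.0, 0.0, -1.0]]
wrist_force: [-0.2, -0.7, -2.3]
width: 0.0252
finger_force: 59.9
```

>>> jog_arm --motion '[{"offset":[-0.03,0.2,0],"yaw":0},{"offset":[-0.03,0.2,0],"yaw":0},{"offset":[-0.03,0.2,0],"yaw":0},{"offset":[-0.03,0.2,0],"yaw":0},{"offset":[-0.03,0.2,0],"yaw":0},{"offset":[-0.02,0.18,0],"yaw":0},{"offset":[-0.02,0.13,0],"yaw":0},{"offset":[-0.01,0.09,0],"yaw":0},{"offset":[0,0.05,0],"yaw":0},{"offset":[0,0,0],"yaw":0}]'

```text
time: 23.35
position: [0.5797, -0.1559, 0.2017]
eef_rot: [[0.926, 0.378, -0.0], [0.378, -0.926, 0.0], [-0.0, -0.0, -1.0]]
wrist_force: [0.2, 0.2, -1.9]
width: 0.0254
finger_force: 59.9
```

```bash
python3 - <<'E'
from sc import *
go(.570,-.1605,.203,.388)
t,T=cl('top'); s,S=cl('scene'); 
circ(np.vstack([T,S]),(.487,-.194),.075,.078,.09,'pot')
for n,p in (('t',t),('s',s)):
    for b in boxes_of('roller1',p)[:8]: print(n,round(b['p'],2),np.round(b['centre'],3),tf(np.array([b['centre']])).round(3))
P=T; q=scoop(P)
for x in np.arange(-.12,.0,.02):
        m=abs(q[:,0]-x-.01)<.01
        if m.sum(): print(round(x,2),m.sum(),q[m][:,2].min().round(4),np.median(q[m][:,2]).round(4),q[m][:,2].max().round(4),q[m][:,1].min().round(3),q[m][:,1].max().round(3))
A=t['pixels'][165:295,150:370]; B=s['pixels'][120:250,170:340]; save(cv2.resize(np.hstack([A,B]),(780,260),interpolation=2),'c9')
E
```

```text
t 23.35 pos [ 0.5797 -0.1559  0.2017] phi 0.387 tool units [-0.107  0.006 -0.013] yaw units -0.001 width 0.0254 F [ 0.2  0.2 -1.9]
pot 202 lsq [ 0.488 -0.195] R 0.047 mean [ 0.488 -0.221  0.083] z 0.078 0.09
t 0.65 [ 0.763 -0.11   0.07 ] [[ 0.12  -0.342  0.07 ]]
s 0.62 [ 0.523 -0.168  0.147] [[-0.124 -0.305  0.147]]
s 0.38 [ 0.503 -0.195  0.144] [[-0.153 -0.322  0.144]]
-0.12 16 0.1224 0.1263 0.1289 0.027 0.04
-0.02 20 0.0381 0.0476 0.0697 0.021 0.03
```

View pics/c9.png

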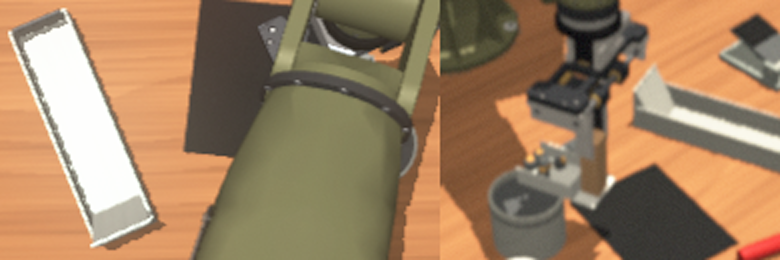

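The trough is fully empty (left) and all rollers are in the scoop, whose nose is over the near part of the pot (535,170). Easing forward, then loosening the grip a little so the scoop swings nose-down.

>>> jog_arm --motion '[{"offset":[-0.02,0,0],"yaw":0},{"offset":[-0.03,0,0],"yaw":0},{"offset":[-0.03,0,0],"yaw":0},{"offset":[-0.02,0,0],"yaw":0},{"offset":[0,0,0],"yaw":0}]'

```text
time: 24.05
position: [0.5701, -0.1596, 0.2019]
eef_rot: [[0.926, 0.378, 0.0], [0.378, -0.926, -0.0], [0.0, 0.0, -1.0]]
wrist_force: [0.1, 0.5, -2.6]
width: 0.0256
finger_force: 59.9
```

>>> jog_arm --motion '[{"offset":[0,0,0],"yaw":0},{"offset":[0,0,0],"yaw":0}]' --force 14

```text
time: 24.25
position: [0.5703, -0.1594, 0.2018]
eef_rot: [[0.926, 0.378, 0.0], [0.378, -0.926, -0.0], [0.0, 0.0, -1.0]]
wrist_force: [0.6, -0.2, -2.4]
width: 0.0261
finger_force: 14.0
```

```bash
cat >> h.py <<'E'
def tilt(n='scene'):
    s,S=cl(n); o=telemetry.get_obs(); R=np.array(o['eef_rot']); q=(S-o['position'])@R
    m=(abs(q[:,1])<.045)&(q[:,0]>-.15)&(q[:,0]<.05)&(q[:,2]>.005)&(q[:,2]<.12); q=q[m]
    for x in np.arange(-.12,.02,.02):
        k=abs(q[:,0]-x-.01)<.01
        if k.sum()>3: print(round(x+.01,2),k.sum(),'top',q[k][:,2].min().round(3),'bot',q[k][:,2].max().round(3))
    return s
E
python3 - <<'E'
from sc import *
go(.570,-.1605,.203,.388)
s=tilt()
for b in boxes_of('roller1',s)[:8]: print(round(b['p'],2),np.round(b['centre'],3))
E
```

```text
t 24.25 pos [ 0.5703 -0.1594  0.2018] phi 0.388 tool units [-0.007  0.009 -0.012] yaw units -0.001 width 0.0261 F [ 0.6 -0.2 -2.4]
-0.09 130 top 0.045 bot 0.075
-0.07 169 top 0.046 bot 0.12
-0.05 214 top 0.049 bot 0.12
-0.03 87 top 0.047 bot 0.074
-0.01 156 top 0.008 bot 0.075
0.01 240 top 0.005 bot 0.075
0.53 [ 0.494 -0.199  0.142]
0.21 [0.733 0.033 0.024]
```

>>> jog_arm --motion '[{"offset":[0,0,0],"yaw":0},{"offset":[0,0,0],"yaw":0}]' --force 8

```text
time: 24.55
position: [0.5703, -0.1594, 0.2018]
eef_rot: [[0.926, 0.378, 0.0], [0.378, -0.926, 0.0], [0.0, -0.0, -1.0]]
wrist_force: [-0.4, -0.1, -2.6]
width: 0.026
finger_force: 8.0
```

```bash
python3 - <<'E'
from sc import *
s=tilt()
E
```

```text
-0.09 125 top 0.048 bot 0.076
-0.07 167 top 0.046 bot 0.12
-0.05 210 top 0.048 bot 0.12
-0.03 96 top 0.046 bot 0.076
-0.01 158 top 0.008 bot 0.073
0.01 240 top 0.005 bot 0.075
```

>>> jog_arm --motion '[{"offset":[0,0,0],"yaw":0},{"offset":[0,0,0],"yaw":0}]' --force 5

```text
time: 24.8
position: [0.5703, -0.1594, 0.2018]
eef_rot: [[0.926, 0.378, -0.0], [0.378, -0.926, -0.0], [-0.0, 0.0, -1.0]]
wrist_force: [-0.4, -0.3, -1.5]
width: 0.0264
finger_force: 5.0
```

```bash
python3 - <<'E'
from sc import *
s=tilt()
E
```

```text
-0.11 11 top 0.113 bot 0.12
-0.07 92 top 0.072 bot 0.119
-0.05 165 top 0.065 bot 0.12
-0.03 168 top 0.059 bot 0.089
-0.01 75 top 0.007 bot 0.081
0.01 215 top 0.005 bot 0.074
```

>>> jog_arm --motion '[{"offset":[0,0,0],"yaw":0},{"offset":[0,0,0],"yaw":0},{"offset":[0,0,0],"yaw":0}]'

```text
time: 25.15
position: [0.5703, -0.1594, 0.2018]
eef_rot: [[0.926, 0.378, -0.0], [0.378, -0.926, -0.0], [-0.0, 0.0, -1.0]]
wrist_force: [-0.1, 0.6, -1.8]
width: 0.0261
finger_force: 5.0
```

```bash
python3 - <<'E'
from sc import *
s=tilt()
for b in boxes_of('roller1',s)[:8]: print(round(b['p'],2),np.round(b['centre'],3))
save(cv2.resize(s['pixels'][130:260,160:330],(680,520),interpolation=2),'c10')
E
```

```text
-0.11 7 top 0.112 bot 0.119
-0.09 7 top 0.115 bot 0.12
-0.07 46 top 0.088 bot 0.12
-0.05 125 top 0.075 bot 0.12
-0.03 152 top 0.067 bot 0.103
-0.01 75 top 0.011 bot 0.092
0.01 183 top 0.006 bot 0.083
0.47 [ 0.516 -0.207  0.084]
```

View pics/c10.png

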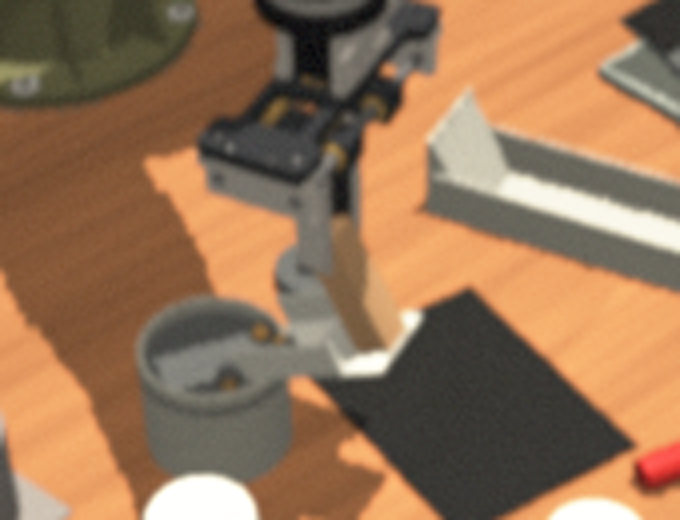

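Tilted about 35° nose-down into the pot. Two rollers still show at the lip, (262,330) and (228,380). Raising a little and shaking them off.

>>> jog_arm --motion '[{"offset":[0,0,-0.12],"yaw":0},{"offset":[0,0,-0.08],"yaw":0},{"offset":[0,0,0],"yaw":0},{"offset":[-0.2,0,0],"yaw":0},{"offset":[0.1,0,0],"yaw":0},{"offset":[-0.2,0,0],"yaw":0},{"offset":[0.1,0,0],"yaw":0},{"offset":[0,0,0],"yaw":0},{"offset":[0,0,0],"yaw":0}]'

```text
time: 26.15
position: [0.5523, -0.1667, 0.2217]
eef_rot: [[0.926, 0.378, 0.0], [0.378, -0.926, 0.0], [0.0, -0.0, -1.0]]
wrist_force: [0.4, -0.1, -0.9]
width: 0.0259
finger_force: 5.0
```

```bash
python3 - <<'E'
from sc import *
s=tilt()
for b in boxes_of('roller1',s)[:8]: print(round(b['p'],2),np.round(b['centre'],3))
save(cv2.resize(s['pixels'][130:260,160:330],(680,520),interpolation=2),'c11')
E
```

```text
-0.07 60 top 0.071 bot 0.1
-0.05 146 top 0.067 bot 0.099
-0.03 129 top 0.058 bot 0.091
-0.01 71 top 0.009 bot 0.084
0.01 227 top 0.006 bot 0.079
```

View pics/c11.png

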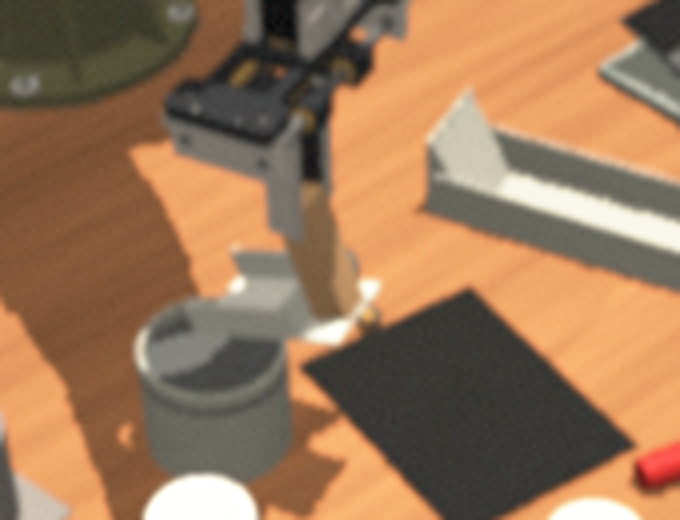

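The scoop is empty, but something like a roller lies on the bench at crop (370,315). Taking the scoop clear above the mat and measuring.

>>> jog_arm --motion '[{"offset":[0,0,0],"yaw":0},{"offset":[0,0,-0.2],"yaw":0},{"offset":[0,0,-0.3],"yaw":0},{"offset":[0.25,-0.2,0],"yaw":0},{"offset":[0.25,-0.2,0],"yaw":0},{"offset":[0.25,-0.2,0],"yaw":0},{"offset":[0.25,-0.25,0],"yaw":0},{"offset":[0,0,0],"yaw":0},{"offset":[0,0,0],"yaw":0}]' --force 30

```text
time: 27.15
position: [0.6123, -0.0501, 0.2715]
eef_rot: [[0.925, 0.379, -0.0], [0.379, -0.925, -0.0], [-0.0, -0.0, -1.0]]
wrist_force: [-0.2, -1.5, -1.9]
width: 0.0257
finger_force: 30.0
```

```bash
python3 - <<'E'
from sc import *
go(.615,-.049,.0741)
s=tilt(); S=cloud(s); S=S[~np.isnan(S[...,0])]
t,T=cl('top')
for n,p in (('s',s),('t',t)):
    for b in boxes_of('roller1',p)[:10]: print(n,round(b['p'],2),np.round(b['centre'],3),px(p,b['centre']))
C=np.load('scene_w.npy'); print('at', cloud(s)[205:214,248:258].reshape(-1,3)[::9])
for n,P in (('s',S),('t',T)):
  circ(P,(.487,-.194),.06,.078,.09,'pot')
  q=P[(np.hypot(*(P[:,:2]-(.488,-.194)).T)<.042)&(P[:,2]<.07)]; print(n,len(q),np.percentile(q[:,2],[5,25,50,75,95]).round(3))
  q=P[(P[:,0]>.35)&(P[:,0]<.75)&(P[:,1]>-.35)&(P[:,1]<.1)&(P[:,2]>.009)&(P[:,2]<.03)]
  g=cv2.connectedComponentsWithStats(cv2.dilate(np.histogram2d(q[:,0],q[:,1],bins=[80,90],range=[[.35,.75],[-.35,.1]])[0].clip(0,1).astype(np.uint8),np.ones((2,2))))
  for k in range(1,g[0]):
    if 3<g[2][k][4]<60: print(n,'blob',(g[3][k][1]*.005+.35).round(3),(g[3][k][0]*.005-.35).round(3),g[2][k][4])
A=t['pixels'][170:300,240:420]; B=s['pixels'][130:260,160:330]; save(cv2.resize(np.hstack([A,B]),(798,296),interpolation=2),'c12')
E
```

```text
t 27.15 pos [ 0.6123 -0.0501  0.2715] phi 0.389 tool units [0.03  0.    1.974] yaw units None width 0.0257 F [-0.2 -1.5 -1.9]
-0.07 60 top 0.073 bot 0.101
-0.05 147 top 0.067 bot 0.1
-0.03 149 top 0.061 bot 0.091
-0.01 94 top 0.006 bot 0.085
0.01 234 top 0.005 bot 0.079
t 0.56 [ 0.68  -0.33   0.184] [400 143]
at [[ 4.41733493e-01 -3.75334334e-02 -1.85352771e-03]
 [ 4.58277301e-01 -1.68042327e-02 -3.09440637e-03]
 [ 4.58717525e-01 -2.11055649e-02 -4.18474014e-03]
 [ 4.63859860e-01 -2.93832110e-02  3.79213891e-04]
 [ 4.73191792e-01 -4.11425459e-02  1.00063939e-02]
 [ 4.76294915e-01 -4.75918156e-02  1.21610385e-02]
 [ 4.76040803e-01 -5.12090931e-02  1.02757083e-02]
 [ 4.73290018e-01 -5.27529722e-02  5.37250656e-03]
 [ 4.68989790e-01 -5.30382587e-02 -1.41520891e-03]
 [ 4.70319234e-01 -5.79783573e-02 -1.38959200e-03]]
pot 206 lsq [ 0.488 -0.197] R 0.048 mean [ 0.489 -0.198  0.082] z 0.078 0.088
s 76 [0.067 0.068 0.069 0.07  0.07 ]
s blob 0.402 0.073 4
s blob 0.448 -0.322 4
s blob 0.462 -0.343 12
s blob 0.471 -0.049 20
s blob 0.716 -0.337 19
s blob 0.741 -0.141 9
pot 335 lsq [ 0.487 -0.193] R 0.044 mean [ 0.489 -0.193  0.083] z 0.078 0.09
t 28 [0.067 0.069 0.069 0.07  0.07 ]
t blob 0.382 -0.132 4
t blob 0.397 -0.298 4
t blob 0.428 -0.142 4
t blob 0.438 -0.202 4
t blob 0.47 -0.155 43
t blob 0.492 -0.112 4
t blob 0.538 -0.112 4
t blob 0.578 -0.202 4
t blob 0.628 -0.292 4
t blob 0.648 -0.117 4
t blob 0.678 -0.327 38
t blob 0.668 -0.122 4
t blob 0.662 -0.087 4
t blob 0.736 0.08 24
```

View pics/c12.png

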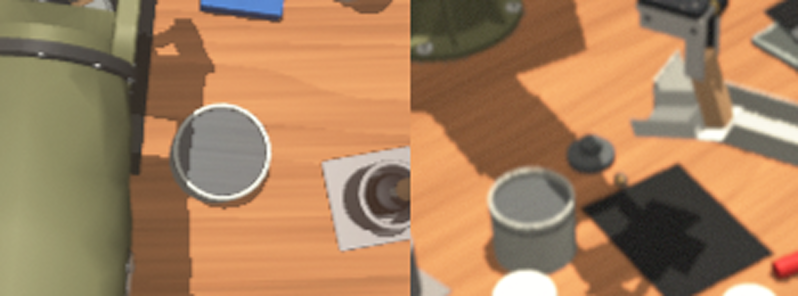

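A roller lies on the bench near (0.473,-0.049), right crop (620,182). The pot shows a plain grey inside, so I'll check its depth in numbers.

```bash
python3 - <<'E'
from sc import *
t,T=cl('top'); w=cloud(t); c=px(t,(.488,-.194,.085)); print(c)
w0=np.load('top_w.npy')
np.set_printoptions(linewidth=200)
sl=(slice(c[1]-20,c[1]+24,4),slice(c[0]-24,c[0]+26,4))
print((w0[...,2][sl]*1000).round()); print((w[...,2][sl]*1000).round())
print(t['pixels'][...,0][sl]); 
i0=cv2.imread('pics/top0.png')[...,2]; print(i0[sl])
E
```

```text
[337 236]
[[ 3.  3. -1. -2.  1. 84. 84. 87.  2. -2. -6. -4. -2.]
 [ 1.  2.  5. 90. 72. 74. 72. 71. 71. 87. -1. -1. -1.]
 [-3. -2. 83. 75. 73. 71. 75. 74. 73. 81. 84. -2.  3.]
 [-2. 80. 80. 77. 76. 73. 74. 70. 74. 78. 77.  2.  0.]
 [ 3. 83. 73. 72. 80. 80. 76. 75. 76. 74. 73. 89.  5.]
 [-3. 86. 77. 71. 77. 73. 75. 75. 75. 72. 73. 85.  3.]
 [ 2. 81. 77. 74. 73. 74. 75. 74. 74. 76. 74. 87. -3.]
 [ 1. 80. 74. 77. 74. 73. 73. 75. 74. 74. 75. -3. -2.]
 [-2. 34. 86. 77. 73. 79. 70. 77. 75. 73. 87.  1. -1.]
 [ 0.  1. 51. 88. 72. 77. 73. 74. 74. 87. nan -2. -4.]
 [ 2. -4.  3. 18. 75. 84. 83. 85. -0. -0.  4. -2.  1.]]
[[-2. -1. -0.  4. -4. 83. 86. 85.  1. -1.  4.  2.  1.]
 [-2.  5.  1. 86. 73. 76. 75. 77. 72. 91.  7.  0. -2.]
 [ 4.  1. 84. 74. 68. 76. 75. 74. 77. 75. 89.  3.  0.]
 [ 2. 85. 73. 77. 76. 76. 78. 74. 73. 74. 73. -4.  2.]
 [-1. 87. 75. 75. 75. 77. 77. 75. 75. 72. 73. 88.  0.]
 [-2. 89. 74. 75. 70. 74. 75. 79. 75. 76. 76. 88. -0.]
 [-4. 87. 71. 72. 75. 71. 77. 78. 77. 76. 74. 85.  1.]
 [-2. 82. 74. 77. 74. 73. 76. 77. 72. 73. 73.  3.  0.]
 [ 2. 31. 85. 77. 75. 72. 73. 74. 73. 72. 84
[... 633 characters left out ...]
0 141 141 140 139 139 232 134 219 220]
 [126 127 127 107 145 244 240 243 185 129 218 222 222]]
[[226 226 227 226 227 246 240 244 226 227 226 226 226]
 [223 222 223 220 135 139 137 135 130 237 223 223 222]
 [208 207 219 138 137 137 137 137 136 135 239 209 207]
 [208 167 136 136 135 134 135 134 132 131 130 209 213]
 [223 230 140 137 137 138 136 135 134 133 133 227 218]
 [224 224 138 137 136 134 132 130 132 132 133 233 224]
 [214 229 142 141 137 137 136 135 135 135 136 225 213]
 [214 129 138 136 136 135 135 136 137 135 133 172 207]
 [201 120 236 138 137 137 136 136 135 134 227 170 206]
 [214 213 101 234 137 136 135 135 133 224 126 209 209]
 [216 215 214 108 140 238 233 237 176 124 208 211 211]]
```

The pot has an opaque liquid surface at about 75 mm, as it did at the start, so sunken rollers cannot be seen. One roller is on the bench. First the scoop goes back: lower it nose-first with a light grip so it levels on the mat.

>>> jog_arm --motion '[{"offset":[0,0,0.4],"yaw":0},{"offset":[0,0,0.4],"yaw":0},{"offset":[0,0,0.4],"yaw":0},{"offset":[0,0,0.3],"yaw":0},{"offset":[0,0,0],"yaw":0}]'

```text
time: 27.9
position: [0.6102, -0.0508, 0.1178]
eef_rot: [[0.926, 0.377, -0.007], [0.377, -0.926, 0.001], [-0.006, -0.003, -1.0]]
wrist_force: [-0.2, 0.2, -1.7]
width: 0.0259
finger_force: 30.0
```

>>> jog_arm --motion '[{"offset":[0,0,0.1],"yaw":0},{"offset":[0,0,0.1],"yaw":0},{"offset":[0,0,0.1],"yaw":0},{"offset":[0,0,0.1],"yaw":0},{"offset":[0,0,0.06],"yaw":0},{"offset":[0,0,0],"yaw":0}]' --force 6

```text
time: 28.5
position: [0.6118, -0.0505, 0.0749]
eef_rot: [[0.926, 0.378, -0.002], [0.378, -0.926, 0.0], [-0.001, -0.001, -1.0]]
wrist_force: [-0.7, -0.9, -1.2]
width: 0.0261
finger_force: 6.0
```

```bash
python3 - <<'E'
from sc import *
go(.615,-.049,.0741)
s=tilt()
E
```

```text
t 28.5 pos [ 0.6118 -0.0505  0.0749] phi 0.388 tool units [ 0.035 -0.002  0.008] yaw units None width 0.0261 F [-0.7 -0.9 -1.2]
-0.11 152 top 0.069 bot 0.081
-0.09 151 top 0.047 bot 0.08
-0.07 175 top 0.045 bot 0.079
-0.05 181 top 0.047 bot 0.078
-0.03 143 top 0.049 bot 0.082
-0.01 152 top 0.009 bot 0.079
0.01 261 top 0.005 bot 0.079
```

>>> jog_arm --motion '[{"offset":[0,0,0],"yaw":0},{"offset":[0,0,0],"yaw":0},{"offset":[0,0,0],"yaw":0},{"offset":[0,0,0],"yaw":0},{"offset":[0,0,-0.3],"yaw":0},{"offset":[0,0,-0.4],"yaw":0},{"offset":[0,0,-0.4],"yaw":0},{"offset":[0.4,-0.2,-0.4],"yaw":0},{"offset":[0.4,-0.2,0],"yaw":0},{"offset":[0,0,0],"yaw":0}]' --jaw 0.6

```text
time: 29.55
position: [0.6681, 0.0147, 0.2193]
eef_rot: [[0.925, 0.381, 0.001], [0.381, -0.925, 0.001], [0.001, -0.0, -1.0]]
wrist_force: [-0.4, 0.1, -0.5]
width: 0.0565
finger_force: 0.0
```

```bash
cat > find.py <<'E'
from sc import *
def blobs(zlo=.006,zhi=.025):
    for n in ('top','scene'):
        p=camera(n); w=cloud(p)[...,2]; W=cloud(p)
        m=((w>zlo)&(w<zhi)&(W[...,0]>.25)&(W[...,0]<.8)&(abs(W[...,1])<.45)).astype(np.uint8)
        k,_,st,ce=cv2.connectedComponentsWithStats(cv2.morphologyEx(m,cv2.MORPH_OPEN,np.ones((2,2),np.uint8)))
        for i in range(1,k):
            if 8<=st[i][4]<=70 and max(st[i][2:4])<14:
                q=W[_==i]; print(n,'px',ce[i].round(),'n',st[i][4],q.mean(0).round(3),'ext',np.ptp(q[:,:2],axis=0).round(3),'rgb',p['pixels'][_==i].mean(0).round())
    return p
E
python3 - <<'E'
from find import *
go(.473,-.049,.2,None)
p=blobs()
s=cloud(p); P=s[~np.isnan(s[...,0])]
q=P[(np.hypot(*(P[:,:2]-(.57,-.07)).T)<.12)&(P[:,2]>.015)]
print('post',q[q[:,2]>.06].mean(0),q[:,2].max()); a=q[(q[:,2]<.045)]; print(cv2.minAreaRect(a[:,:2].astype(np.float32)),np.percentile(a[:,2],[5,50,95]))
for n in ['top']:
    t=camera(n)
    for pp in (t,p):
      for b in boxes_of('roller1',pp)[:4]: print(round(b['p'],2),np.round(b['centre'],3))
E
```

```text
t 29.55 pos [0.6681 0.0147 0.2193] phi 0.391 tool units [-2.046 -0.154  0.19 ] yaw units None width 0.0565 F [-0.4  0.1 -0.5]
top px [320. 120.] n 28 [ 0.793 -0.171  0.012] ext [0.016 0.018] rgb [169.  62.  53.]
top px [180. 123.] n 10 [0.792 0.188 0.026] ext [0.011 0.01 ] rgb [253. 254. 255.]
top px [115. 127.] n 37 [0.791 0.358 0.007] ext [0.017 0.033] rgb [104.  86.  72.]
top px [409. 123.] n 15 [ 0.764 -0.386  0.06 ] ext [0.065 0.066] rgb [144.  95.  90.]
top px [331. 125.] n 27 [ 0.782 -0.199  0.007] ext [0.003 0.031] rgb [112.  47.  40.]
top px [344. 124.] n 20 [ 0.782 -0.234  0.007] ext [0.003 0.024] rgb [109.  41.  36.]
top px [295. 143.] n 11 [ 0.735 -0.105  0.01 ] ext [0.003 0.011] rgb [135. 102.  58.]
top px [382. 164.] n 20 [ 0.672 -0.324  0.017] ext [0.018 0.012] rgb [132. 119. 109.]
top px [391. 170.] n 10 [ 0.66  -0.347  0.006] ext [0.002 0.013] rgb [125. 109.  96.]
top px [175. 177.] n 19 [0.655 0.203 0.005] ext [0.01  0.021] rgb [140. 135. 124.]
top px [338. 176.] n 10 [ 0.648 -0.211  0.006] ext [0.002 0.011] rgb [89. 72. 72.]
top px [346. 176.] n 12 [ 0.645 -0.23   
[... 1039 characters left out ...]
266.] n 10 [ 0.415 -0.37   0.022] ext [0.007 0.026] rgb [162. 149. 142.]
scene px [321. 144.] n 20 [0.458 0.243 0.095] ext [0.337 0.377] rgb [100. 101.  93.]
scene px [253. 210.] n 27 [ 0.474 -0.046  0.007] ext [0.016 0.026] rgb [102.  78.  55.]
scene px [379. 228.] n 10 [0.763 0.173 0.003] ext [0.008 0.022] rgb [188. 149. 119.]
scene px [370. 231.] n 11 [0.769 0.122 0.028] ext [0.08  0.116] rgb [174. 142. 115.]
post [ 0.57919678 -0.02829929  0.47604249] 0.5731662799785268
((0.5658990740776062, -0.08583585172891617), (0.1488279402256012, 0.15293914079666138), 23.892854690551758) [0.01620474 0.02317097 0.04238401]
0.65 [0.419 0.344 0.052]
0.43 [ 0.471 -0.048  0.01 ]
0.6 [ 0.708 -0.366  0.136]
```

```bash
python3 - <<'E'
from sc import *
for n in ('top','scene'):
    p,P=cl(n); q=P[(np.hypot(*(P[:,:2]-(.473,-.049)).T)<.022)&(P[:,2]>.007)&(P[:,2]<.03)]
    print(n,len(q),q.mean(0).round(4),q.min(0).round(3),q.max(0).round(3),cv2.minAreaRect(q[:,:2].astype(np.float32)))
    h=q[q[:,2]>.013]; print(h.mean(0),len(h))
E
```

```text
top 48 [ 0.4713 -0.0451  0.0147] [ 0.455 -0.065  0.007] [ 0.49  -0.035  0.023] ((0.47430485486984253, -0.04799336567521095), (0.028343793004751205, 0.03378940001130104), 79.80030059814453)
[ 0.47020944 -0.04401478  0.01696486] 32
scene 24 [ 0.4727 -0.0497  0.0133] [ 0.467 -0.057  0.007] [ 0.479 -0.041  0.018] ((0.47274264693260193, -0.04930857568979263), (0.0162837952375412, 0.0114597138017416), 82.8053207397461)
[ 0.47159407 -0.05079063  0.01540425] 13
```

>>> jog_arm --motion '[{"offset":[-0.4,-0.04,0],"yaw":0},{"offset":[-0.4,-0.04,0],"yaw":0},{"offset":[-0.4,-0.04,0],"yaw":0},{"offset":[-0.4,-0.04,0],"yaw":0},{"offset":[-0.46,-0.04,0.2],"yaw":0},{"offset":[0,0,0.4],"yaw":0},{"offset":[0,0,0.4],"yaw":0},{"offset":[0,0,0],"yaw":0},{"offset":[0,0,0],"yaw":0}]' --jaw 0.5

```text
time: 30.8
position: [0.4685, -0.0483, 0.1203]
eef_rot: [[0.926, 0.378, -0.0], [0.378, -0.926, 0.0], [-0.0, -0.0, -1.0]]
wrist_force: [0.6, 0.5, 1.3]
width: 0.0472
finger_force: 0.0
```

```bash
python3 - <<'E'
from sc import *
go(.470,-.0455,.031)
E
```

```text
t 30.8 pos [ 0.4685 -0.0483  0.1203] phi 0.387 tool units [ 0.025 -0.021  0.893] yaw units None width 0.0472 F [0.6 0.5 1.3]
```

>>> jog_arm --motion '[{"offset":[0.025,-0.02,0.3],"yaw":0},{"offset":[0,0,0.3],"yaw":0},{"offset":[0,0,0.2],"yaw":0},{"offset":[0,0,0.08],"yaw":0},{"offset":[0,0,0],"yaw":0},{"offset":[0,0,0],"yaw":0}]'

```text
time: 31.4
position: [0.4709, -0.0455, 0.0329]
eef_rot: [[0.926, 0.378, 0.002], [0.378, -0.926, -0.0], [0.002, 0.001, -1.0]]
wrist_force: [-0.4, 1.1, 0.4]
width: 0.0468
finger_force: 0.0
```

>>> jog_arm --motion '[{"offset":[0,0,0],"yaw":0},{"offset":[0,0,0],"yaw":0},{"offset":[0,0,0],"yaw":0},{"offset":[0,0,0],"yaw":0},{"offset":[0,0,0],"yaw":0},{"offset":[0,0,0],"yaw":0},{"offset":[0,0,0],"yaw":0}]' --jaw 0 --force 15

```text
time: 32.1
position: [0.4698, -0.0453, 0.0312]
eef_rot: [[0.926, 0.378, -0.0], [0.378, -0.926, 0.0], [-0.0, -0.0, -1.0]]
wrist_force: [-0.3, 0.3, 0.0]
width: 0.0009
finger_force: 0.0
```

Missed. I'll open, rise and look again.

>>> jog_arm --motion '[{"offset":[0,0,-0.4],"yaw":0},{"offset":[0,0,-0.4],"yaw":0},{"offset":[0,0,-0.4],"yaw":0},{"offset":[0.4,-0.1,0],"yaw":0},{"offset":[0.4,-0.1,0],"yaw":0},{"offset":[0.4,-0.1,0],"yaw":0},{"offset":[0.4,-0.1,0],"yaw":0},{"offset":[0,0,0],"yaw":0}]' --jaw 0.5

```text
time: 32.9
position: [0.6048, 0.0547, 0.1501]
eef_rot: [[0.925, 0.38, -0.001], [0.38, -0.925, 0.0], [-0.0, -0.001, -1.0]]
wrist_force: [-0.3, -0.6, -0.8]
width: 0.0468
finger_force: 0.0
```

```bash
python3 - <<'E'
from sc import *
for n in ('top','scene'):
    p,P=cl(n); W=cloud(p)
    for b in boxes_of('roller1',p)[:4]: print(n,round(b['p'],2),np.round(b['centre'],3))
    q=P[(np.hypot(*(P[:,:2]-(.473,-.049)).T)<.03)&(P[:,2]>.007)&(P[:,2]<.03)]
    print(n,len(q),q.mean(0).round(4) if len(q) else '')
    # dump height map patch
    x=np.arange(.44,.505,.006); y=np.arange(-.08,-.01,.006)
    H=np.full((len(x),len(y)),-99.)
    for X,Y,Z in P[(P[:,0]>.437)&(P[:,0]<.505)&(P[:,1]>-.083)&(P[:,1]<-.01)&(P[:,2]<.1)]:
        i=int(round((X-.44)/.006));j=int(round((Y+.08)/.006))
        if 0<=i<len(x) and 0<=j<len(y): H[i,j]=max(H[i,j],Z*1000)
    np.set_printoptions(linewidth=200); print(np.round(H))
E
```

```text
top 63 [ 0.4761 -0.0456  0.0133]
[[ 5.  4.  2.  6.  3. 15. 13. 16. 16.  6.  5.  4.]
 [ 1.  2.  2.  3.  5.  5.  3.  5.  6.  5.  3.  2.]
 [ 4.  4.  2.  5.  5.  2.  3.  7. -0.  1.  3.  7.]
 [ 2.  5.  1.  5.  2.  6.  4.  2.  5.  5.  3.  4.]
 [ 4.  4.  3.  3.  2. 11. 18. 15.  5. -0.  7.  5.]
 [ 3.  5.  3.  2.  2. 22. 25. 21. 14.  3.  4.  3.]
 [ 8.  5.  5.  5.  7. 21. 16. 22.  7.  5.  2.  4.]
 [ 6.  6.  4.  6.  4.  5.  5.  5.  5.  5.  6.  5.]
 [ 8.  4.  7.  7.  9.  6.  8.  9.  5.  6.  7.  6.]
 [ 7.  5. 10.  6.  7.  7. 10.  7.  7.  7.  7.  5.]
 [ 6.  5.  5.  8.  7.  6.  9.  6.  5.  5.  4.  5.]]
scene 22 [ 0.472  -0.0489  0.0134]
[[ -0.   3.   0.  -3.  17.  15.  16.  12.  14.   1.  -2.  -3.]
 [  0.   4.  -1.  -1.  -1.  -2.  -1.  -1.   1.  -2.  -1.  -2.]
 [ -1.   2.  -0.  -1.  -3.   1.  -0.   0. -99.  -2.  -1.   3.]
 [ -1.  -2.   4.  -4.   1.   1. -99. -99. -99. -99.  -0.  -3.]
 [  1.  -0.   1.   2.   5.  -3.  13. -99.  -4.   3.  -3.  -2.]
 [-99.  -0.   1.  -5.  15.  19.  17.  13.  -5.   1.   1.  -3.]
 [  4.   4. -99.  -0.  11.  20.  17.  -3.  -5.  -1.  -1.  -5.]
 [  4.   2.   4.   4.   5.   4.   6.   2.   1.   3.  -0.  -1.]
 [-99.   6.   3.  -0.   3.   0.   6.   2.   1.   3.   4.   1.]
 [  6. -99.   3.   1.   2.  -0.   3.   5.   3.   3.   4.   4.]
 [  5.   2.   3.   3.   2.   6.   3.   2.   2.   3.   6.   0.]]
```

```bash
cat >> h.py <<'E'
def wcloud():
    o=telemetry.get_obs(); p=camera('wrist'); K,z=p['K'],p['z_map']; v,u=np.mgrid[:420,:560]
    x=(u-K[0,2])/K[0,0]; y=(v-K[1,2])/K[1,1]; r=np.hypot(x,y); s=np.where(r>1e-6,np.tan(np.minimum(r,1.5))/np.maximum(r,1e-6),1)
    c=np.stack([x*s*z,y*s*z,z],-1); H=p['hand_eye']; t=c@H[:3,:3].T+H[:3,3]; w=t@np.array(o['eef_rot']).T+o['position']
    w[z==0]=np.nan; return p,w
E
python3 - <<'E'
from sc import *
def st(n,P):
    q=P[(np.hypot(*(P[:,:2]-(.472,-.048)).T)<.022)&(P[:,2]>.013)&(P[:,2]<.035)]
    print(n,len(q),q.mean(0).round(4),q.min(0).round(3),q.max(0).round(3)) if len(q) else print(n,0)
for n in ('top','scene'):
    p,P=cl(n); st(n,P)
p,w=wcloud(); P=w.reshape(-1,3); P=P[~np.isnan(P[:,0])]; st('wrist',P)
q=P[(P[:,2]>.085)&(P[:,2]<.105)&(np.hypot(*(P[:,:2]-(.614,-.05)).T)<.04)]; print('post in wrist',len(q),q.mean(0),cv2.minAreaRect(q[:,:2].astype(np.float32)))
E
```

```text
top 37 [ 0.4705 -0.0438  0.0166] [ 0.463 -0.052  0.013] [ 0.478 -0.037  0.021]
scene 11 [ 0.4728 -0.0497  0.016 ] [ 0.467 -0.058  0.013] [ 0.479 -0.042  0.02 ]
wrist 0
post in wrist 961 [ 0.61609215 -0.04687652  0.09176965] ((0.6153958439826965, -0.04843436926603317), (0.026279697194695473, 0.026313582435250282), 22.634674072265625)
```

>>> jog_arm --motion '[{"offset":[-0.4,0.1,0],"yaw":0},{"offset":[-0.4,0.1,0],"yaw":0},{"offset":[-0.4,0.1,0],"yaw":0},{"offset":[-0.4,0.1,0.2],"yaw":0},{"offset":[0,0,0.3],"yaw":0},{"offset":[0,0,0],"yaw":0},{"offset":[0,0,0],"yaw":0}]'

```text
time: 33.95
position: [0.4701, -0.0454, 0.1021]
eef_rot: [[0.926, 0.378, 0.0], [0.378, -0.926, -0.0], [0.0, 0.0, -1.0]]
wrist_force: [-0.4, 0.3, -0.5]
width: 0.0472
finger_force: 0.0
```

```bash
python3 - <<'E'
from sc import *
go(.4705,-.0445,.030)
p,w=wcloud(); P=w.reshape(-1,3); P=P[~np.isnan(P[:,0])]
q=P[(np.hypot(*(P[:,:2]-(.471,-.046)).T)<.025)&(P[:,2]>.008)&(P[:,2]<.03)]
print(len(q)); 
if len(q): print(q.mean(0),q.min(0),q.max(0),cv2.minAreaRect(q[:,:2].astype(np.float32)),np.histogram(q[:,2],8))
for b in boxes_of('roller1',p)[:4]: print(round(b['p'],2),np.round(b['centre'],3))
E
```

```text
t 33.95 pos [ 0.4701 -0.0454  0.1021] phi 0.387 tool units [ 0.007 -0.007  0.721] yaw units None width 0.0472 F [-0.4  0.3 -0.5]
369
[ 0.46971017 -0.04510951  0.01458276] [ 0.45907788 -0.05519211  0.00804952] [ 0.47799414 -0.03634392  0.01901184] ((0.46896445751190186, -0.045440539717674255), (0.016619516536593437, 0.018203075975179672), 33.53342056274414) (array([10, 19, 36, 61, 68, 67, 64, 44]), array([0.00804952, 0.00941981, 0.0107901 , 0.01216039, 0.01353068,
       0.01490097, 0.01627126, 0.01764155, 0.01901184]))
0.76 [ 0.472 -0.044  0.013]
0.23 [0.482 0.146 0.017]
```

>>> jog_arm --motion '[{"offset":[-0.01,0,0.3],"yaw":0},{"offset":[0,0,0.25],"yaw":0},{"offset":[0,0,0.15],"yaw":0},{"offset":[0,0,0.05],"yaw":0},{"offset":[0,0,0],"yaw":0},{"offset":[0,0,0],"yaw":0}]'

```text
time: 34.65
position: [0.4697, -0.0456, 0.0273]
eef_rot: [[0.926, 0.378, 0.002], [0.378, -0.926, -0.0], [0.001, 0.001, -1.0]]
wrist_force: [0.5, -0.3, 0.7]
width: 0.0472
finger_force: 0.0
```

>>> jog_arm --motion '[{"offset":[0,0,0],"yaw":0},{"offset":[0,0,0],"yaw":0},{"offset":[0,0,0],"yaw":0},{"offset":[0,0,0],"yaw":0}]' --jaw 0.17 --force 10

```text
time: 35.05
position: [0.469, -0.0457, 0.0264]
eef_rot: [[0.926, 0.378, 0.0], [0.378, -0.926, -0.0], [0.0, 0.0, -1.0]]
wrist_force: [-0.9, -0.0, -0.9]
width: 0.0184
finger_force: 0.0
```

```bash
python3 - <<'E'
from sc import *
go(.4705,-.0445,.027)
p,w=wcloud(); P=w.reshape(-1,3); P=P[~np.isnan(P[:,0])]
q=P[(np.hypot(*(P[:,:2]-(.471,-.046)).T)<.03)&(P[:,2]>.005)&(P[:,2]<.03)]
print(len(q)); 
if len(q): print(q.mean(0),q.min(0),q.max(0))
for b in boxes_of('roller1',p)[:4]: print(round(b['p'],2),np.round(b['centre'],3))
E
```

```text
t 35.05 pos [ 0.469  -0.0457  0.0264] phi 0.388 tool units [ 0.019 -0.005 -0.006] yaw units None width 0.0184 F [-0.9 -0.  -0.9]
854
[ 0.47137197 -0.04479952  0.01672817] [ 0.45892906 -0.06112514  0.00503329] [ 0.48419295 -0.02431509  0.02999995]
0.62 [ 0.473 -0.045  0.015]
```

>>> jog_arm --motion '[{"offset":[0,0,0],"yaw":0},{"offset":[0,0,0],"yaw":0},{"offset":[0,0,0],"yaw":0}]' --jaw 0.1 --force 10

```text
time: 35.45
position: [0.4689, -0.0457, 0.0262]
eef_rot: [[0.926, 0.378, -0.0], [0.378, -0.926, -0.0], [-0.0, -0.0, -1.0]]
wrist_force: [0.3, 1.1, -0.5]
width: 0.0093
finger_force: 0.0
```

```bash
python3 - <<'E'
from sc import *
p,w=wcloud()
for b in boxes_of('roller1',p)[:4]: print(round(b['p'],2),np.round(b['centre'],3))
E
```

```text
0.92 [ 0.476 -0.046  0.016]
0.58 [ 0.503 -0.148  0.049]
```

```bash
python3 - <<'E'
from sc import *
np.set_printoptions(linewidth=220)
o=telemetry.get_obs(); R=np.array(o['eef_rot']); 
p,w=wcloud(); s,S=cl('scene')
for n,P in (('wrist',w.reshape(-1,3)),('scene',S)):
    P=P[~np.isnan(P[:,0])]; q=(P-o['position'])@R; h=P[:,2]*1000
    x=np.arange(-.03,.04,.003); y=np.arange(-.03,.031,.003); H=np.full((len(x),len(y)),-9)
    for (X,Y,_),Z in zip(q,h):
        i=int(round((X+.03)/.003)); j=int(round((Y+.03)/.003))
        if 0<=i<len(x) and 0<=j<len(y) and Z<150: H[i,j]=max(H[i,j],Z)
    print(n); 
    for i in range(len(x)): print('%4d'%(x[i]*1000),H[i])
E
```

```text
wrist
 -30 [-9 -9 -9 -9 -9 -9 -9 -9  0  0  0  0  0 -9 -9 -9 -9 -9 -9  0  0]
 -27 [14 14 -9 -9 -9 -9 -9 -9  0  0  0  0  0 -9 -9 -9 -9 -9 -9  0  0]
 -24 [10 13  0 -9 -9 -9 -9 -9  0  0  1  0  0 -9 -9 -9 -9 -9 -9  0  0]
 -21 [ 0  0  0 -9 -9 -9 -9 -9  0  0  0  0  0 -9 -9 -9 -9 -9  0  0  1]
 -18 [ 1  0  0 -9 -9 -9 -9 -9  0  0  1  0  0 -9 -9 -9 -9 -9  0  0  0]
 -15 [ 1  0  0 -9 -9 -9 -9 -9  0  0  1  0  0 -9 -9 -9 -9 -9  0  0  0]
 -12 [  0   0   0   0  -9  -9  -9  -9 115  -9  -9  -9 103  -9  -9  -9  -9   0   0   0   0]
  -9 [  0   0   1   1  -9  -9  -9  -9 115  72  14  13 116  -9  -9  -9  -9   0   0   0   1]
  -6 [  0   0   0   0  -9  -9  -9  -9 120  72  17  16 116  -9  -9  -9  -9   1   0   3   4]
  -3 [  0   0   0   1   0   0  -9  -9 123  84  18  18 120  -9  -9   0   0   3   3   4   3]
   0 [  1   0   1   1   0   0   1   0 127  83  18  18 123   0   0   4   3   4   4   3   3]
   2 [  0   0   0   0   0   1   1   1 130  82  18  18 126   6   3   3   4   3   3   3   3]
   5 [  0   0   1   0   0   0   0   9 133  91  16  16 129   3   3   3   4   3   3   3   3]
   8 [  0   1   0   1  79  80  80  95
[... 2285 characters left out ...]
  0  -4 140  -9 139   0 141  -9 141  -2  -9   0  -9 141   2 142 139  -9   0  -9 139]
  20 [ -9  -9   2  -9  -9 142 149  -9 148   4  -9 149  -9  -9 140 140  -9   0 139 149 141]
  23 [ -9   2 141   2 144   3 142 138 143   5  -9   3 138 140 140  -9   0 142 140 133 138]
  26 [  3  -9   1 144 140 141 137   2 141  -9 137  -9 140  -2   3 139 140 140 140 134 142]
  29 [118   2  -9 142 142 139 117 140 144 141   2  -9   1  -9  -9 144 138  -9 142 139 133]
  32 [  1 138 136 140 131 130 142 137 140 135   3   2  -9 140 139 134 129 139 141 140 133]
  35 [ -9   2   1  -9  -9  -9   0  -1   3  -9  -9   2  -9  -9  -9  -9  -9 130   6   1  -9]
  38 [ 1 -9 -1 -9  2  4  2  0 -9 -1 -2 -9  3 -9 -9 -9 -9 -9 -9 -9 -9]
```

```bash
python3 - <<'E'
from sc import *
o=telemetry.get_obs(); R=np.array(o['eef_rot'])
for k in range(2):
    s,S=cl('scene'); q=(S-o['position'])@R
    m=(abs(q[:,0])<.014)&(abs(q[:,1])<.035)&(S[:,2]>.006)&(S[:,2]<.07)
    a=np.c_[q[m][:,:2]*1000,S[m][:,2]*1000].round().astype(int); a=a[np.argsort(a[:,2])]
print(a[:60].tolist())
E
```

```text
[[9, 3, 8], [1, 7, 8], [-1, 9, 9], [-3, 6, 10], [4, 7, 10], [-7, 4, 10], [0, 6, 11], [-5, 8, 11], [7, -1, 12], [3, 5, 12], [6, 4, 12], [8, 8, 12], [9, 4, 13], [2, 3, 13], [0, 5, 14], [6, -1, 15], [-1, 9, 16], [4, -5, 19], [7, -6, 19], [8, -12, 19], [8, 9, 20], [7, -6, 23], [9, 10, 26], [9, -9, 26], [5, -5, 27], [6, -2, 27], [6, -9, 28], [8, -5, 28], [-7, 16, 28], [3, 17, 29], [9, 9, 29], [9, -15, 29], [-3, 17, 30], [-10, 17, 31], [7, 17, 31], [2, 15, 31], [0, 17, 32], [10, 18, 32], [8, -11, 32], [6, -9, 32], [6, -15, 32], [8, -18, 33], [10, -14, 33], [6, -3, 33], [-6, 18, 33], [2, 14, 34], [-3, 17, 34], [10, 11, 35], [7, 18, 35], [0, 11, 35], [12, -4, 35], [-9, 17, 36], [-4, 15, 36], [10, 17, 36], [6, 16, 37], [-10, 16, 38], [8, 8, 39], [10, 17, 39], [8, -5, 40], [-8, 13, 40]]
```

The depth data show the fingertips actually end near z = 19 mm here, above the roller's widest line. The tips reach less far than stated, so I'll open and go lower with force checks.

>>> jog_arm --motion '[{"offset":[0,0,0],"yaw":0},{"offset":[0,0,0],"yaw":0},{"offset":[0,0,0],"yaw":0},{"offset":[0,0,0],"yaw":0},{"offset":[0,0,0.06],"yaw":0},{"offset":[0,0,0.04],"yaw":0},{"offset":[0,0,0],"yaw":0},{"offset":[0,0,0],"yaw":0}]' --jaw 0.5

```text
time: 36.55
position: [0.4688, -0.0456, 0.016]
eef_rot: [[0.926, 0.378, -0.0], [0.378, -0.926, 0.0], [-0.0, -0.0, -1.0]]
wrist_force: [-0.4, -0.6, -0.6]
width: 0.0469
finger_force: 0.0
```

```bash
python3 - <<'E'
from sc import *
go(.4695,-.0455,.0155)
o=telemetry.get_obs(); R=np.array(o['eef_rot'])
s,S=cl('scene'); q=(S-o['position'])@R
m=(abs(q[:,0])<.014)&(abs(q[:,1])>.02)&(abs(q[:,1])<.045)&(S[:,2]>.006)&(S[:,2]<.07)
a=np.c_[q[m][:,:2]*1000,S[m][:,2]*1000].round().astype(int); a=a[np.argsort(a[:,2])]
print(a[:25].tolist())
E
```

```text
t 36.55 pos [ 0.4688 -0.0456  0.016 ] phi 0.388 tool units [0.007 0.001 0.005] yaw units None width 0.0469 F [-0.4 -0.6 -0.6]
[[1, -26, 9], [7, -26, 11], [-7, -22, 12], [-5, -23, 12], [8, -30, 12], [0, -21, 12], [8, -31, 15], [-8, -24, 15], [10, 30, 15], [2, -23, 16], [8, -25, 16], [-5, -24, 16], [5, -23, 17], [6, -27, 17], [-1, -23, 18], [-1, -28, 18], [-8, 33, 18], [6, 35, 18], [-3, -26, 19], [10, 30, 19], [-10, 35, 19], [-8, -23, 19], [-10, -27, 20], [6, -27, 21], [4, -26, 21]]
```

Tips are now at about 9 mm. Another 5 mm down, then close.

>>> jog_arm --motion '[{"offset":[0,0,0.03],"yaw":0},{"offset":[0,0,0.02],"yaw":0},{"offset":[0,0,0],"yaw":0}]'

```text
time: 36.9
position: [0.4688, -0.0456, 0.011]
eef_rot: [[0.926, 0.378, -0.0], [0.378, -0.926, 0.0], [-0.0, -0.0, -1.0]]
wrist_force: [-0.1, -0.6, -0.3]
width: 0.0467
finger_force: 0.0
```

>>> jog_arm --motion '[{"offset":[0,0,0],"yaw":0},{"offset":[0,0,0],"yaw":0},{"offset":[0,0,0],"yaw":0},{"offset":[0,0,0],"yaw":0},{"offset":[0,0,0],"yaw":0},{"offset":[0,0,0],"yaw":0}]' --jaw 0.1 --force 15

```text
time: 37.5
position: [0.4689, -0.0457, 0.0113]
eef_rot: [[0.926, 0.378, 0.0], [0.378, -0.926, 0.0], [0.0, 0.0, -1.0]]
wrist_force: [0.7, -0.5, 0.4]
width: 0.0174
finger_force: 15.0
```

>>> jog_arm --motion '[{"offset":[0,0,-0.3],"yaw":0},{"offset":[0,0,-0.4],"yaw":0},{"offset":[0,0,-0.4],"yaw":0},{"offset":[0,0,-0.4],"yaw":0},{"offset":[-0.1,0.36,0],"yaw":0},{"offset":[-0.1,0.36,0],"yaw":0},{"offset":[-0.1,0.36,0],"yaw":0},{"offset":[-0.09,0.37,0],"yaw":0},{"offset":[0,0,0],"yaw":0},{"offset":[0,0,0],"yaw":0}]'

```text
time: 38.5
position: [0.4873, -0.1949, 0.1609]
eef_rot: [[0.926, 0.377, -0.001], [0.377, -0.926, 0.0], [-0.0, -0.001, -1.0]]
wrist_force: [-0.7, 0.3, -0.1]
width: 0.0176
finger_force: 15.0
```

```bash
python3 - <<'E'
from sc import *
t,T=cl('top'); s,S=cl('scene')
circ(S,(.488,-.195),.07,.078,.09,'potS'); circ(T,(.488,-.195),.07,.078,.09,'potT')
go(.488,-.195,.1)
E
```

```text
potS 206 lsq [ 0.488 -0.197] R 0.048 mean [ 0.489 -0.197  0.082] z 0.078 0.088
potT 17 lsq [ 0.465 -0.23 ] R 0.006 mean [ 0.464 -0.232  0.084] z 0.078 0.09
t 38.6 pos [ 0.4875 -0.1938  0.1612] phi 0.388 tool units [0.    0.013 0.612] yaw units None width 0.0172 F [-0.2  0.5 -0.5]
```

>>> jog_arm --motion '[{"offset":[0,0,0.3],"yaw":0},{"offset":[0,0,0.25],"yaw":0},{"offset":[0,0,0.08],"yaw":0},{"offset":[0,0,0],"yaw":0}]'

```text
time: 39.0
position: [0.4874, -0.1938, 0.0978]
eef_rot: [[0.925, 0.379, -0.001], [0.379, -0.925, 0.001], [-0.001, -0.001, -1.0]]
wrist_force: [-0.1, -0.5, -0.5]
width: 0.0176
finger_force: 15.0
```

>>> jog_arm --motion '[{"offset":[0,0,0],"yaw":0},{"offset":[0,0,0],"yaw":0},{"offset":[0,0,0],"yaw":0},{"offset":[0,0,-0.4],"yaw":0},{"offset":[0,0,-0.4],"yaw":0},{"offset":[0,0,-0.4],"yaw":0},{"offset":[-0.4,-0.2,-0.2],"yaw":0},{"offset":[-0.4,-0.2,0],"yaw":0},{"offset":[0,0,0],"yaw":0}]' --jaw 0.4

```text
time: 39.9
position: [0.3954, -0.1874, 0.2393]
eef_rot: [[0.926, 0.377, 0.001], [0.377, -0.926, -0.001], [0.001, 0.001, -1.0]]
wrist_force: [0.3, 0.1, 0.2]
width: 0.0377
finger_force: 0.0
```

```bash
python3 - <<'E'
from find import *
o=telemetry.get_obs(); print(o['position'])
blobs()
for n in ('top','scene'):
    p=camera(n)
    for b in boxes_of('roller1',p)[:6]: print(n,round(b['p'],2),np.round(b['centre'],3))
    P=cloud(p); P=P[~np.isnan(P[...,0])]
    circ(P,(.488,-.195),.07,.078,.09,'pot')
    q=P[(P[:,2]>.08)&(P[:,2]<.11)&(np.hypot(*(P[:,:2]-(.61,-.05)).T)<.05)]; print('post',q.mean(0),len(q))
    q=P[(abs(P[:,0]-.42)<.06)&(abs(P[:,1]-.34)<.04)&(P[:,2]>.053)&(P[:,2]<.066)]; print('pad',len(q),cv2.minAreaRect(q[:,:2].astype(np.float32)) if len(q)>3 else '',q.mean(0),q[:,0].min(),q[:,0].max())
E
```

```text
[ 0.39535036 -0.18738883  0.2393322 ]
top px [320. 120.] n 28 [ 0.793 -0.171  0.013] ext [0.016 0.018] rgb [160.  58.  49.]
top px [169. 123.] n 10 [0.787 0.212 0.042] ext [0.019 0.019] rgb [253. 254. 254.]
top px [388. 124.] n 8 [nan nan nan] ext [nan nan] rgb [101.  38.  32.]
top px [393. 123.] n 10 [ 0.781 -0.358  0.009] ext [0.004 0.01 ] rgb [98. 37. 32.]
top px [403. 123.] n 20 [ 0.772 -0.378  0.036] ext [0.064 0.056] rgb [119.  64.  57.]
top px [412. 122.] n 14 [ 0.782 -0.407  0.009] ext [0.002 0.018] rgb [99. 36. 32.]
top px [423. 122.] n 26 [ 0.781 -0.436  0.007] ext [0.003 0.033] rgb [98. 33. 29.]
top px [118. 126.] n 14 [0.795 0.351 0.007] ext [0.008 0.013] rgb [100.  82.  67.]
top px [326. 125.] n 12 [ 0.781 -0.186  0.008] ext [0.003 0.011] rgb [115.  52.  42.]
top px [335. 125.] n 22 [ 0.781 -0.21   0.007] ext [0.003 0.022] rgb [104.  45.  37.]
top px [111. 129.] n 10 [0.786 0.369 0.007] ext [0.006 0.012] rgb [90. 76. 66.]
top px [290. 140.] n 13 [ 0.742 -0.092  0.015] ext [0.01 0.01] rgb [140. 103.  57.]
top px [227. 140.] n 10 [0.742 0.068 0.024] ext [0.005 0.01 ] rgb [
[... 1744 characters left out ...]
7. 112.]
top 0.51 [ 0.582 -0.033  0.005]
pot 231 lsq [ 0.489 -0.192] R 0.044 mean [ 0.503 -0.187  0.083] z 0.078 0.09
post [ 0.60161392 -0.09261803  0.09339086] 58
pad 522 ((0.4020591080188751, 0.34086039662361145), (0.0538548082113266, 0.06710058450698853), 3.349583864212036) [0.39901377 0.33894755 0.05936789] 0.3754226245498215 0.42949055421416615
scene 0.47 [ 0.613 -0.035  0.002]
pot 209 lsq [ 0.488 -0.196] R 0.048 mean [ 0.488 -0.198  0.082] z 0.078 0.087
post [ 0.60541943 -0.09458429  0.08949889] 28
pad 153 ((0.40091681480407715, 0.33565211296081543), (0.05679595097899437, 0.06666051596403122), 5.681597709655762) [0.39661399 0.33456863 0.05769348] 0.37521350871787384 0.43110625364924704
```

No stray rollers remain in view, but the scoop has been knocked, its post now near (0.605,-0.094). Checking it against the mat.

```bash
python3 - <<'E'
from sc import *
i0=cv2.cvtColor(cv2.imread('pics/top0.png'),cv2.COLOR_BGR2RGB); w0=np.load('top_w.npy')
m=(i0.max(2)<70)&(abs(w0[...,0]-.575)<.14)&(abs(w0[...,1]+.064)<.1)&(w0[...,2]<.012); q=w0[m]
print('mat',cv2.minAreaRect(q[:,:2].astype(np.float32)))
t,T=cl('top'); W=cloud(t)
q=T[(np.hypot(*(T[:,:2]-(.57,-.1)).T)<.12)&(T[:,2]>.084)&(T[:,2]<.105)]; r=cv2.minAreaRect(q[:,:2].astype(np.float32)); print('post',len(q),r,q[:,2].mean())
m=(t['pixels'].min(2)>170)&(abs(W[...,0]-.57)<.1)&(abs(W[...,1]+.1)<.1)&(W[...,2]<.045); q=W[m]; print('bowl',len(q),cv2.minAreaRect(q[:,:2].astype(np.float32)),np.percentile(q[:,2],[2,25,50,75,98]))
go(.42,.34,.2)
# wall-top plane / floor plane fit
f=q[q[:,2]<.015]; A=np.c_[f[:,:2],np.ones(len(f))]; print(np.linalg.lstsq(A,f[:,2],rcond=None)[0][:2],len(f))
for b in boxes_of('scoop',t)[:2]+boxes_of('mat',t)[:2]: print(round(b['p'],2),np.round(b['centre'],3))
E
```

```text
mat ((0.5796961784362793, -0.07474054396152496), (0.023536402732133865, 0.0), 166.06260681152344)
post 193 ((0.545038640499115, -0.12533101439476013), (0.14597883820533752, 0.09273049980401993), 49.44184494018555) 0.09074440458713266
bowl 904 ((0.5605469942092896, -0.1041761115193367), (0.11046459525823593, 0.0638100877404213), 3.242217540740967) [-0.00113422  0.00394223  0.00587539  0.00811702  0.03183339]
t 40.25 pos [ 0.399  -0.1879  0.2379] phi 0.388 tool units [ 2.192 -4.807  0.381] yaw units None width 0.0375 F [-1.  -0.9 -1.2]
[-0.00171683  0.01711446] 817
0.78 [ 0.563 -0.104  0.005]
0.65 [ 0.678 -0.334  0.185]
0.8 [ 0.58  -0.035  0.008]
```

```bash
python3 - <<'E'
from sc import *
t=camera('top'); i=t['pixels'].astype(int)
i0=cv2.cvtColor(cv2.imread('pics/top0.png'),cv2.COLOR_BGR2RGB).astype(int)
print(i0[190,252],i0[235,260],i0[175,300],i[190,252],i[235,260],i[175,300])
for im,n in ((i0,'start'),(i,'now')):
    m=((im.max(2)<75)&(im.max(2)-im.min(2)<22)).astype(np.uint8); m[:150]=0; m[255:]=0; m[:,:235]=0; m[:,320:]=0
    k,l,st,ce=cv2.connectedComponentsWithStats(m); j=1+np.argmax(st[1:,4]); v,u=np.where(l==j)
    r=cv2.minAreaRect(np.c_[u,v].astype(np.float32)); b=cv2.boxPoints(r)
    K,V=t['K'],t['view']; R=V[:3,:3]; o=-R.T@V[:3,3]
    d=np.c_[(b[:,0]-K[0,2])/K[0,0],(b[:,1]-K[1,2])/K[1,1],np.ones(4)]@R; X=o+d*((.003-o[2])/d[:,2])[:,None]
    print(n,st[j],b.round().tolist(),X.round(3).tolist(),'centre',X.mean(0).round(3))
E
```

```text
[80 71 67] [81 73 70] [73 64 62] [79 68 62] [82 72 67] [77 68 65]
start [287 168  21  22 196] [[285.0, 187.0], [287.0, 168.0], [307.0, 170.0], [305.0, 189.0]] [[0.622, -0.076, 0.003], [0.672, -0.082, 0.003], [0.666, -0.134, 0.003], [0.615, -0.128, 0.003]] centre [ 0.644 -0.105  0.003]Traceback (most recent call last):
  File "<stdin>", line 7, in <module>
    return _wrapfunc(a, 'argmax', axis=axis, out=out, **kwds)
    return bound(*args, **kwds)
ValueError: attempt to get argmax of an empty sequence
```

```bash
python3 - <<'E'
from sc import *
t=camera('top')
im=cv2.cvtColor(cv2.imread('pics/top0.png'),cv2.COLOR_BGR2RGB).astype(int)
m=((im.max(2)<100)&(im.max(2)-im.min(2)<25)).astype(np.uint8); m[:150]=0; m[255:]=0; m[:,:235]=0; m[:,320:]=0
k,l,st,ce=cv2.connectedComponentsWithStats(m); j=1+np.argmax(st[1:,4]); v,u=np.where(l==j)
b=cv2.boxPoints(cv2.minAreaRect(np.c_[u,v].astype(np.float32)))
K,V=t['K'],t['view']; R=V[:3,:3]; o=-R.T@V[:3,3]
d=np.c_[(b[:,0]-K[0,2])/K[0,0],(b[:,1]-K[1,2])/K[1,1],np.ones(4)]@R; X=o+d*((.003-o[2])/d[:,2])[:,None]
print(st[j],X.round(3)[:,:2].tolist(),'centre',X.mean(0).round(3))
E
```

```text
[ 243  164   65   83 3279] [[0.489, 0.035], [0.686, 0.013], [0.667, -0.136], [0.471, -0.11]] centre [ 0.578 -0.05   0.003]
```

The scoop lies flat with its bowl centre about 25 mm and 58 mm from the mat centre. That is inside the limits (100 / 75 mm), so I leave it. On to the pedal with closed fingers.

>>> jog_arm --motion '[{"offset":[0.17,-0.41,0],"yaw":0},{"offset":[0.17,-0.41,0],"yaw":0},{"offset":[0.17,-0.41,0],"yaw":0},{"offset":[0.17,-0.41,0],"yaw":0},{"offset":[0.17,-0.41,0],"yaw":0},{"offset":[0.17,-0.41,0],"yaw":0},{"offset":[0.17,-0.41,0],"yaw":0},{"offset":[0.17,-0.41,0],"yaw":0},{"offset":[0.17,-0.41,0],"yaw":0},{"offset":[0.17,-0.41,0],"yaw":0}]' --jaw 0

```text
time: 41.45
position: [0.4005, 0.2581, 0.2383]
eef_rot: [[0.926, 0.378, 0.0], [0.378, -0.926, 0.0], [0.0, 0.0, -1.0]]
wrist_force: [0.8, -1.0, -0.6]
width: 0.0004
finger_force: 0.0
```

>>> jog_arm --motion '[{"offset":[0.17,-0.41,0],"yaw":0},{"offset":[0.15,-0.37,0],"yaw":0},{"offset":[0,0,0.3],"yaw":0},{"offset":[0,0,0.4],"yaw":0},{"offset":[0,0,0.4],"yaw":0},{"offset":[0,0,0],"yaw":0},{"offset":[0,0,0],"yaw":0}]'

```text
time: 42.15
position: [0.4013, 0.3405, 0.1292]
eef_rot: [[0.926, 0.378, -0.0], [0.378, -0.926, -0.0], [-0.0, 0.0, -1.0]]
wrist_force: [0.4, -0.8, 1.0]
width: 0.0003
finger_force: 0.0
```

```bash
python3 - <<'E'
from find import *
go(.402,.340,.07)
p,P=cl('top'); W=cloud(p)
m=((W[...,2]>.009)&(W[...,2]<.025)&(W[...,0]>.25)&(W[...,0]<.6)&(W[...,1]>-.34)&(W[...,1]<.08)).astype(np.uint8)
k,l,st,ce=cv2.connectedComponentsWithStats(cv2.morphologyEx(m,2,np.ones((2,2),np.uint8)))
for i in range(1,k):
    if st[i][4]>8: print(ce[i].round(),st[i][4],np.nanmean(W[l==i],0).round(3))
circ(P,(.488,-.195),.07,.078,.09,'pot')
p,P=cl('scene'); W=cloud(p)
q=P[(abs(P[:,0]-.40)<.06)&(abs(P[:,1]-.34)<.04)&(P[:,2]>.03)&(P[:,2]<.12)]; print('pad/fingers',len(q),[round(x,3) for x in np.percentile(q[:,2],[5,25,50,75,95])])
o=telemetry.get_obs(); qq=(P-o['position'])@np.array(o['eef_rot']); m=(abs(qq[:,0])<.02)&(abs(qq[:,1])<.03)&(P[:,2]<.15)&(P[:,2]>.062); print('lowest finger',np.sort(P[m][:,2])[:6])
E
```

```text
t 42.15 pos [0.4013 0.3405 0.1292] phi 0.388 tool units [0.005 0.007 0.592] yaw units None width 0.0003 F [ 0.4 -0.8  1. ]
[274. 273.] 398 [ 0.405 -0.043  0.015]
pot 337 lsq [ 0.487 -0.193] R 0.044 mean [ 0.488 -0.194  0.083] z 0.078 0.09
pad/fingers 413 [np.float64(0.036), np.float64(0.041), np.float64(0.049), np.float64(0.056), np.float64(0.061)]
lowest finger [0.06205652 0.06282458 0.06289543 0.06331029 0.06420873 0.06461323]
```

Bench is clear and the pot is in place. Lowering onto the pad while watching force.

>>> jog_arm --motion '[{"offset":[0,0,0.3],"yaw":0},{"offset":[0,0,0.2],"yaw":0},{"offset":[0,0,0.1],"yaw":0},{"offset":[0,0,0.05],"yaw":0},{"offset":[0,0,0],"yaw":0}]'

```text
time: 42.75
position: [0.4015, 0.3407, 0.0642]
eef_rot: [[0.926, 0.378, 0.001], [0.378, -0.926, 0.001], [0.001, -0.0, -1.0]]
wrist_force: [0.5, -1.3, 3.3]
width: 0.0003
finger_force: 1.4
```

>>> jog_arm --motion '[{"offset":[0,0,0.08],"yaw":0},{"offset":[0,0,0.08],"yaw":0},{"offset":[0,0,0],"yaw":0}]'

```text
time: 43.05
position: [0.4014, 0.341, 0.0483]
eef_rot: [[0.926, 0.378, 0.001], [0.378, -0.926, 0.002], [0.002, -0.001, -1.0]]
wrist_force: [-2.8, 0.2, 7.9]
width: 0.0008
finger_force: 3.6
```

>>> jog_arm --motion '[{"offset":[0,0,0.06],"yaw":0},{"offset":[0,0,0.03],"yaw":0},{"offset":[0,0,0],"yaw":0}]'

```text
time: 43.35
position: [0.4014, 0.3411, 0.0404]
eef_rot: [[0.926, 0.378, 0.001], [0.378, -0.926, 0.002], [0.002, -0.001, -1.0]]
wrist_force: [-7.7, -1.1, 14.1]
width: 0.0006
finger_force: 6.9
```

>>> jog_arm --motion '[{"offset":[0,0,0.02],"yaw":0},{"offset":[0,0,0],"yaw":0},{"offset":[0,0,0],"yaw":0},{"offset":[0,0,0],"yaw":0},{"offset":[0,0,0],"yaw":0}]'

```text
time: 43.85
position: [0.4015, 0.3412, 0.0399]
eef_rot: [[0.926, 0.378, 0.002], [0.378, -0.926, 0.002], [0.002, -0.001, -1.0]]
wrist_force: [-14.5, -5.2, 32.7]
width: 0.0006
finger_force: 16.8
```

```bash
python3 - <<'E'
from sc import *
for n in('scene','top'):
    p,P=cl(n); q=P[(abs(P[:,0]-.40)<.035)&(abs(P[:,1]-.34)<.032)&(P[:,2]<.07)&(P[:,2]>.02)]
    A=np.c_[q[:,:2]-(.402,.340),np.ones(len(q))]
    if len(q)>10: print(n,len(q),np.linalg.lstsq(A,q[:,2],rcond=None)[0].round(4),np.median(q[:,2]))
go(.402,.34,.04)
E
```

```text
scene 233 [-0.0736  0.0206  0.0392] 0.033710997044856784
top 242 [ 0.0477 -0.0313  0.0355] 0.035071049597967585
t 43.95 pos [0.4015 0.3412 0.0398] phi 0.388 tool units [ 0.     0.014 -0.002] yaw units None width 0.0004 F [-14.4  -5.9  33.3]
```

At the stop: 33 N and the pad at 35.5 mm. Let it fully up, then press again.

>>> jog_arm --motion '[{"offset":[0,0,-0.2],"yaw":0},{"offset":[0,0,-0.2],"yaw":0},{"offset":[0,0,-0.2],"yaw":0},{"offset":[0,0,0],"yaw":0},{"offset":[0,0,0],"yaw":0},{"offset":[0,0,0],"yaw":0},{"offset":[0,0,0],"yaw":0},{"offset":[0,0,0],"yaw":0}]'

```text
time: 44.75
position: [0.4008, 0.3401, 0.0956]
eef_rot: [[0.926, 0.378, -0.001], [0.378, -0.926, -0.001], [-0.001, 0.0, -1.0]]
wrist_force: [0.3, 0.0, -0.2]
width: 0.0007
finger_force: 0.0
```

```bash
python3 - <<'E'
from sc import *
p,P=cl('scene'); q=P[(abs(P[:,0]-.40)<.03)&(abs(P[:,1]-.34)<.03)&(P[:,2]<.075)&(P[:,2]>.02)]; print(np.percentile(q[:,2],[25,50,75]))
go(.402,.34,.04)
E
```

```text
[0.05021646 0.054634   0.05845465]
t 44.8 pos [0.4008 0.3402 0.0957] phi 0.388 tool units [0.011 0.006 0.557] yaw units None width 0.0002 F [-0.1  0.   0.7]
```

>>> jog_arm --motion '[{"offset":[0,0,0.2],"yaw":0},{"offset":[0,0,0.15],"yaw":0},{"offset":[0,0,0.12],"yaw":0},{"offset":[0,0,0.12],"yaw":0},{"offset":[0,0,0],"yaw":0},{"offset":[0,0,0],"yaw":0},{"offset":[0,0,0],"yaw":0},{"offset":[0,0,0],"yaw":0},{"offset":[0,0,0],"yaw":0}]'

```text
time: 45.7
position: [0.4005, 0.3405, 0.0396]
eef_rot: [[0.926, 0.378, -0.001], [0.378, -0.926, 0.0], [-0.001, -0.0, -1.0]]
wrist_force: [-18.8, -10.1, 39.0]
width: 0.0004
finger_force: 20.3
```

Second press is at the stop. Releasing, rising clear, and doing a final check.

>>> jog_arm --motion '[{"offset":[0,0,-0.2],"yaw":0},{"offset":[0,0,-0.2],"yaw":0},{"offset":[0,0,-0.3],"yaw":0},{"offset":[0,0,-0.4],"yaw":0},{"offset":[0,0,-0.4],"yaw":0},{"offset":[0,0,0],"yaw":0},{"offset":[0,0,0],"yaw":0},{"offset":[0,0,0],"yaw":0}]'

```text
time: 46.5
position: [0.4006, 0.34, 0.1858]
eef_rot: [[0.926, 0.378, -0.002], [0.378, -0.926, -0.001], [-0.002, 0.001, -1.0]]
wrist_force: [0.0, 0.3, -0.2]
width: 0.0004
finger_force: 0.0
```

```bash
python3 - <<'E'
from sc import *
go(.402,.34,.2)
for n in ('top','scene'):
    p,P=cl(n)
    circ(P,(.488,-.195),.07,.078,.09,'pot'); circ(P,(.44,-.37),.03,.13,.22,'brush')
    q=P[(abs(P[:,0]-.40)<.03)&(abs(P[:,1]-.34)<.03)&(P[:,2]<.075)&(P[:,2]>.02)]; print('pad',np.percentile(q[:,2],[25,50,75]))
    for t in ('scoop','roller1'):
        for b in boxes_of(t,p)[:6]: print(n,t,round(b['p'],2),np.round(b['centre'],3))
    if n=='top':
        W=cloud(p); m=(p['pixels'].min(2)>150)&(abs(W[...,0]-.57)<.1)&(abs(W[...,1]+.1)<.1)&(W[...,2]<.045); q=W[m]; print('bowl',cv2.minAreaRect(q[:,:2].astype(np.float32)),np.percentile(q[:,2],[25,50,75]))
E
```

```text
t 46.5 pos [0.4006 0.34   0.1858] phi 0.388 tool units [ 0.013  0.005 -0.142] yaw units None width 0.0004 F [ 0.   0.3 -0.2]
pot 331 lsq [ 0.488 -0.193] R 0.044 mean [ 0.487 -0.192  0.084] z 0.078 0.09
brush 187 lsq [ 0.441 -0.366] R 0.009 mean [ 0.44  -0.363  0.192] z 0.132 0.22
pad [0.05672983 0.06049214 0.06331389]
top scoop 0.57 [ 0.564 -0.101  0.006]
top roller1 0.33 [ 0.428 -0.351  0.003]
bowl ((0.5611542463302612, -0.10402214527130127), (0.11129117012023926, 0.06436195224523544), 3.3835718631744385) [0.00368842 0.00569935 0.00775917]
pot 203 lsq [ 0.487 -0.197] R 0.048 mean [ 0.489 -0.198  0.082] z 0.078 0.088
brush 273 lsq [ 0.443 -0.372] R 0.009 mean [ 0.446 -0.374  0.179] z 0.13 0.217
pad [0.05031522 0.05480142 0.05843509]
scene scoop 0.72 [ 0.586 -0.11   0.017]
scene scoop 0.68 [ 0.418 -0.051  0.015]
```

```bash
python3 -c "
from plant import workorder; print(workorder.job_done())"
```

```text
the job is handed in; nothing more can be done
None
```

I handed the job in at about 46 s: pot brushed with three strokes, brush back in its caddy, all six rollers tipped into the pot (one fell on the bench and was picked up by hand), scoop flat on the mat, pedal pressed twice. The hand-in gave no verdict, the pot's opaque liquid hides the rollers so I inferred their count from an empty trough and clear bench, and something knocked the scoop off-centre on the mat, with one side about 13 mm over the edge, but its bowl centre stayed within limits.

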